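Put the photo panels away in the drawer box

TASK

Pull the small wooden drawer right out to its stop, pick up the whole pile of four photo panels from the cork block in one go, and ease it into the snug drawer at a clear tilt, low end first against an end wall, then let it down until all four lie flat as a pile. Push the drawer fully shut and leave everything else where it is.

Things in the scene. Friction and masses are not known exactly. Their poses are not given: they have to be found in the camera images.
- case: Small wooden drawer box fixed to the cart top, 140 long (x) x 100 wide (y) x 50 high. Origin: centre of its underside; its front faces its own -x (roughly towards the robot), z up.
- drawer (a joint): How far the drawer is pulled out, m: 0 = fully shut, 0.105 = stop. It slides out along the case's -x, level, with about 1.2 N of friction, and stays where it is left. It may start up to 15 mm ajar.
- drawer_bar (a point): Middle of the drawer's steel bow handle: a level bar 8 thick and 70 long (along y), 28 above the cart top. The clear gap between bar and drawer front is 30 (x) by 62 (y), open above and below. Axes as the case's.
- drawer_floor (a point): Middle of the drawer's inner floor, 12 above the cart top; moves with the drawer, axes as the case's. Inside: 94 long (x) x 64 wide (y). Front wall = drawer front: 9 thick, 98 wide, top 34 above this floor; back wall 5 thick, 26 high; side walls 6 thick, only 14 high. The bar lies 90 in front (-x). The case's roof is 30 above this floor; the drawer is clear of it when out more than 99.
- rest: Cork block fixed to the cart top, 100 (x) x 36 (y) x 12 high, under the pile, to the left or the right of the drawer box. Origin: centre of its underside.
- low_edge_a (a point): Middle of the lower short edge of the bottom panel at its -x end.
- low_edge_b (a point): Middle of the lower short edge of the bottom panel at its +x end.
- panel1: Hardboard photo panel with a satin brown face, 88 (x) x 60 (y) x 6 thick, about 30 g; number 1 of the pile of four from the bottom (pile 24 high, standing on the cork rest, long sides overhanging it by 12). Origin: centre of its underside, z up.
- panel2: Hardboard photo panel with a satin brown face, 88 (x) x 60 (y) x 6 thick, about 30 g; number 2 of the pile of four from the bottom (pile 24 high, standing on the cork rest, long sides overhanging it by 12). Origin: centre of its underside, z up.
- panel3: Hardboard photo panel with a satin brown face, 88 (x) x 60 (y) x 6 thick, about 30 g; number 3 of the pile of four from the bottom (pile 24 high, standing on the cork rest, long sides overhanging it by 12). Origin: centre of its underside, z up.
- panel4: Hardboard photo panel with a satin brown face, 88 (x) x 60 (y) x 6 thick, about 30 g; number 4 of the pile of four from the bottom (pile 24 high, standing on the cork rest, long sides overhanging it by 12). Origin: centre of its underside, z up. In the drawer a panel can catch askew on an end wall when let go; a press of 5 to 15 N from above frees it.
- stapler: Chrome stapler with black base, 135 x 36 x 42, lying along its x (mm). Origin: centre of its underside. To be left alone.
- cartridge: Black ink cartridge, 75 x 30 x 64, standing upright (mm). Origin: centre of its underside. To be left alone.
- sharpener: Yellow plastic pencil sharpener, 25 x 17 x 13, lying 110 to 140 mm from the middle of the cork rest, beyond one end of the pile (mm). Origin: centre of its underside. To be left alone.
- binder_clip: Stainless binder clip, 32 wide, 40 high with its wire arms, standing on the rear half of the drawer box's top (mm). Origin: centre of its underside. To be left alone.
- tape: Clear tape roll, outer diameter 64, 18 high, lying flat (mm). Origin: centre of its underside. To be left alone.
There are look-alikes about, which are no part of the job. What is shaped like the panel4 but pink or turquoise is not meant.

How it is judged:
By the outcome, as a careful person would: the job done as asked, in the order asked, and still so for the second after the job is handed in, with the robot touching nothing.
It also fails if it takes over 67 s, if anything falls off the work surface, if the arm or the gripper's body presses on something with over 40 N, if the wrist force passes 120 N, or if a joint passes its speed limit or range.

ROBOT

A 7-joint arm with a two-finger parallel gripper is mounted at the origin on the work surface. World frame = base frame: x ahead of the robot, y to its left, z up, the work surface at z = 0. Lengths are in m, angles in rad, forces in N, time in s.
With the tool pointing down it reaches from about 0.425 to 0.8 m from the base axis. Payload 8.3 kg.
Tool frame: the origin (TCP) lies between the finger pads; the fingertips stand 8 mm ahead of it and the grasp point (between the pads) lies 11 mm behind it; z points along the fingers, y is the direction in which the jaws open and shut (so a half turn about z gives the same grasp; the last joint's range is limited). The gripper opens to 85 mm and grips with 20 to 120 N. Pads are 22 mm wide; open, the fingers measure 114 mm over their backs; the gripper's body (76 mm by 85 mm) begins 54 mm behind the grasp point. The pads swing forward as they close: fully open they stand 13 mm farther back than shut.
Start: joints at [-1.202, 0.383, 0.016, 1.37, -0.006, 1.388, -0.046], TCP at [0.262, 0.568, 0.239] pointing down, gripper open.
Joint ranges: [-2.95, 2.95], [-0.25, 2.06], [-1.52, 1.56], [0.18, 2.33], [-1.44, 4.58], [0.02, 2.06], [-3.01, 3.01]. Speed limits (rad/s): [2.39, 2.39, 3.01, 3.01, 3.14, 3.14, 3.14].

INTERFACE

Orientations are given as a unit quaternion [x, y, z, w].
In Python, from station import status, snapshot, env gives the robot as it stands.
- The arm moves only by the tool play_rows, never from a script. Its argument "steps" is a list of rows, each an object of numbers: "tx", "ty", "tz": the shift along the tool's x, y, z in m; "wx", "wy", "wz": the turn, a rotation vector about the tool's x, y, z in degrees; "claw": the finger opening in m, from 0 to 0.0854. A call has 1 to 10 rows; each row shifts and turns the pose as measured when the row begins, along the tool's axes as they then stand; what a row does not reach is not made up. A row lasts 1/12 s, in which the tool goes at most 41.7 mm and 7.16 degrees, less where a joint would pass 70% of its speed; a pose out of reach is approached as far as the arm can. A call is refused whole if a number of a shift passes 0.0417 or a number of a turn 7.16, either way. A call with a gripper value outside its range is refused whole. The fingers move at their own pace and stop on an object; "force" is the grip in N (left out, the last holds). Time passes only in rows, so rows that do not move let the fingers close. It gives the time, the measured TCP pose, the force and the opening at its end, in the units of the state.
- status.get_state(): the state, without advancing time (a new reading comes with each control period).
- snapshot(name): name is "scene" or "top" or "wrist"; returns a dict with "pixels" (480x640x3 uint8, blue, green, red), "fovy" (degrees; the focal length in pixels is half the picture's height over the tangent of half this angle, whatever the lens; pixels are square), "cx", "cy" (the principal point, pixels), "dist_coeffs" ([k1, k2, p1, p2, k3] as OpenCV has them; the pictures are not rectified), "xyz" and "attitude" of the camera in the world. Camera axes: x right, y down, z forward; pixel columns grow to the right and rows downward; lengths in m; the calibration is good to about 2 mm. A picture is of the moment at which its call begins. There is no depth.
- env.close_job(): hands the job in, once; it reports no verdict.
The state is a dict: "t": time; "joint_positions": joint angles; "qvel": joint speeds; "joint_efforts": joint torques, N m; "ee_pos": TCP position; "ee_rot": TCP orientation; "contact_force": force on the tool from outside, world axes, zero at the start; "moment": the same for the moment, N m; "gripper_width": finger opening in m.
Only numpy, scipy, OpenCV 4.12 (cv2) and the standard library are available. Lean on these libraries where they do the work, as an engineer would, in place of code of your own. Each camera call takes 0.05 s, during which the arm holds its last target. There are 200 camera calls.

## Working session

There is one attempt and no reset: what is moved stays moved. The work goes in short steps, Python scripts to look and compute and a tool call to move; the robot and the scene stay as the last step left them, time stands still between calls to the robot, and variables do not carry over. Pictures are saved under pics/ and viewed, about 8 in all and at most 12, crops included, and the job is handed in when it is done.

Besides the shell and the picture viewer there is one more tool, called after "Request:" as a command line: name --argument value ..., lists and objects as JSON in quotes. play_rows: Moves the arm, as the interface text tells. Its arguments: {"type":"object","properties":{"steps":{"type":"array"},"force":{"type":"number"}},"required":["steps"]}

```bash
mkdir -p pics; ls
cat > h.py <<'E'
import cv2, numpy as np, pickle
from scipy.spatial.transform import Rotation as R
def take(name,fn):
    from station import snapshot
    s=snapshot(name); cv2.imwrite('pics/%s.png'%fn,s['pixels']); pickle.dump(s,open('pics/%s.pkl'%fn,'wb')); return s
def load(fn): return pickle.load(open('pics/%s.pkl'%fn,'rb'))
def K(s):
    f=240/np.tan(np.radians(s['fovy'])/2); return np.array([[f,0,s['cx']],[0,f,s['cy']],[0,0,1.]])
def rot(s):
    a=np.array(s['attitude'],float); return a if a.shape==(3,3) else R.from_quat(a).as_matrix()
def ray(s,px,z):
    p=cv2.undistortPoints(np.array(px,float).reshape(-1,1,2),K(s),np.array(s['dist_coeffs'],float)).reshape(-1,2)
    d=np.c_[p,np.ones(len(p))]@rot(s).T; o=np.array(s['xyz'])
    return o+d*((z-o[2])/d[:,2])[:,None]
def proj(s,P):
    r=rot(s).T; t=-r@np.array(s['xyz'])
    return cv2.projectPoints(np.array(P,float).reshape(-1,1,3),cv2.Rodrigues(r)[0],t,K(s),np.array(s['dist_coeffs'],float))[0].reshape(-1,2)
E
python3 - <<'E'
from h import *
from station import status
print(status.get_state())
for n in ('scene','top'):
    s=take(n,n+'0'); print({k:v for k,v in s.items() if k!='pixels'})
E
```

```text
pics
{'t': 0.0, 'joint_positions': array([-1.20190547,  0.38425857,  0.01636846,  1.37113725, -0.00629964,
        1.38823481, -0.0465107 ]), 'qvel': array([ 6.12449015e-05,  8.73627900e-04, -9.67425474e-04, -2.97398440e-04,
        2.26337881e-05,  2.12444460e-04, -6.55624451e-04]), 'joint_efforts': array([ 7.06302217e-04, -6.27573252e+01,  8.44366830e-01, -3.71834743e+01,
        1.64809590e-02,  1.36829619e-02,  2.97199662e-06]), 'ee_pos': array([0.26131985, 0.56720533, 0.23827376]), 'ee_rot': array([ 2.14193565e-01,  9.76790729e-01, -9.74946129e-04, -1.95535322e-04]), 'contact_force': array([-0.04914591, -0.05520189, -0.72263441]), 'moment': array([ 0.01868935, -0.0250355 ,  0.02368522]), 'gripper_width': 0.08556712068600365}
{'fovy': 56.42446283234556, 'cx': 318.0194870185335, 'cy': 237.76949850620508, 'dist_coeffs': array([-0.09675341,  0.        ,  0.        ,  0.        ,  0.        ]), 'xyz': array([1.4500882 , 0.05040275, 0.72834636]), 'attitude': array([ 0.60615498,  0.65821027, -0.32500461, -0.30611661])}
{'fovy': 56.341215369327756, 'cx': 322.4402125164487, 'cy': 248.13038878205714, 'dist_coeffs': array([0.02594983, 0.        , 0.        , 0.        , 0.        ]), 'xyz': array([ 0.33410348, -0.01297174,  1.15082666]), 'attitude': array([-0.68408123,  0.72150679, -0.07610509,  0.07529168])}
```

View pics/top0.png

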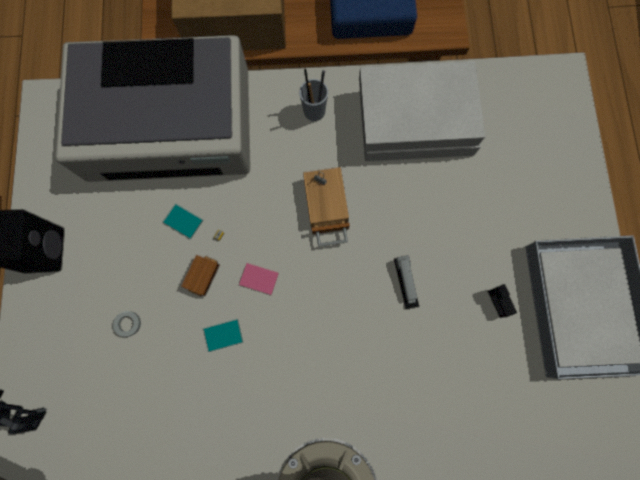

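View pics/scene0.png

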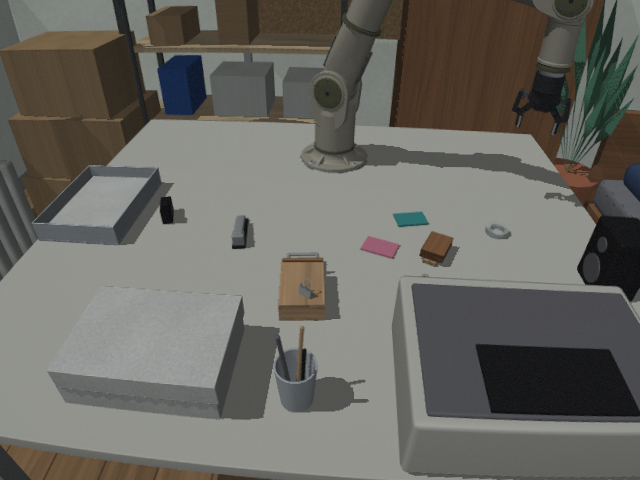

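The drawer box is at about (326,200) in the top view with its handle at (326,240). The pile is at (200,276), the sharpener at (219,235) and the pink and turquoise decoys lie around it. I'll enlarge a crop to read corners.

Run:
```python
from h import *
a=cv2.imread('pics/top0.png')
c=lambda y,x,h,w,k:cv2.resize(a[y:y+h,x:x+w],None,fx=k,fy=k,interpolation=cv2.INTER_CUBIC)
im=np.hstack([c(245,170,60,60,6.6),c(160,295,100,66,6)[:396]]) if 0 else None
A=c(225,170,75,60,6); B=c(160,290,95,70,6)
o=np.zeros((590,800,3),np.uint8); o[:450,:360]=A; o[:570,370:790]=B
for i in range(0,75,10):
    cv2.putText(o,str(225+i),(0,i*6+8),0,.35,(0,0,255)); cv2.line(o,(0,i*6),(12,i*6),(0,0,255),1)
for i in range(0,60,10):
    cv2.putText(o,str(170+i),(i*6,462),0,.35,(0,0,255)); cv2.line(o,(i*6,440),(i*6,450),(0,0,255),1)
for i in range(0,95,10):
    cv2.putText(o,str(160+i),(372,i*6+8),0,.35,(0,0,255)); cv2.line(o,(370,i*6),(380,i*6),(0,0,255),1)
for i in range(0,70,10):
    cv2.putText(o,str(290+i),(370+i*6,582),0,.35,(0,0,255)); cv2.line(o,(370+i*6,560),(370+i*6,570),(0,0,255),1)
cv2.imwrite('pics/c1.png',o)
```

```text
(no output)
```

View pics/c1.png

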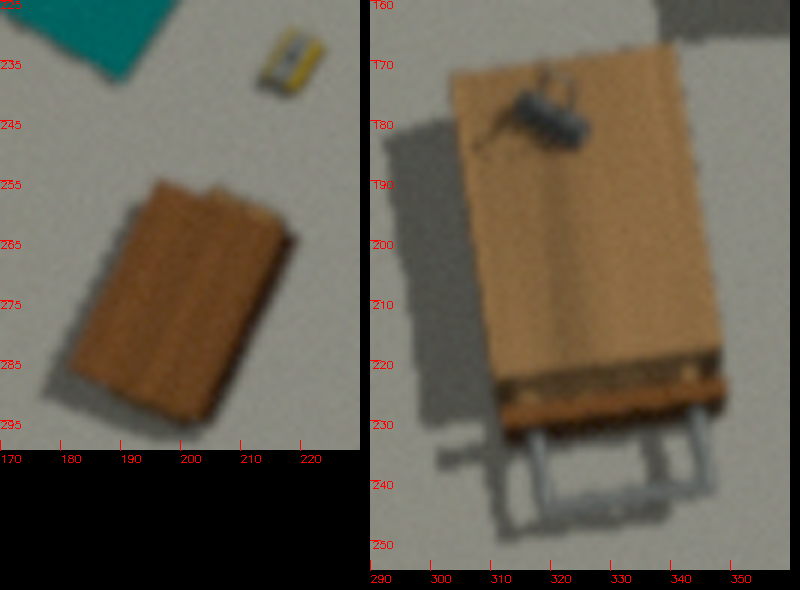

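Run:
```python
from h import *
s=load('top0')
def fit(px,z,L,W):
    P=ray(s,px,z)[:,:2]; print(np.round(P,4).tolist()); print('sides',[round(float(np.linalg.norm(P[i]-P[(i+1)%4])),4) for i in range(4)])
    c=P.mean(0); d=(P[0]+P[1]-P[2]-P[3]); print('c',c,'yaw deg',np.degrees(np.arctan2(d[1],d[0])))
fit([(196.7,255),(218.8,265),(204.2,295.8),(181.7,286.3)],.036,0,0)
fit([(303.8,172.5),(341,167),(348.5,217.8),(310.3,223)],.05,0,0)
print('bar',ray(s,[(319.2,243.6),(346.7,241)],.032))
print('front top edge',ray(s,[(311.7,229),(348.7,223)],.046))
print('decoys/other', ray(s,[(219,235)],.013))
```

```text
[[0.5762, 0.2986], [0.5474, 0.2428], [0.4715, 0.2792], [0.4984, 0.3353]]
sides [0.0628, 0.0841, 0.0621, 0.086]
c [0.52337081 0.28895953] yaw deg -25.42629928776517
[[0.778, 0.0173], [0.788, -0.0805], [0.6493, -0.0912], [0.6409, 0.0068]]
sides [0.0983, 0.1391, 0.0983, 0.1376]
c [ 0.71404861 -0.03692622] yaw deg 4.383568048095959
bar [[ 0.59004475 -0.01310939  0.032     ]
 [ 0.59308078 -0.0838475   0.032     ]]
front top edge [[ 0.62595986  0.00401468  0.046     ]
 [ 0.63666812 -0.09108441  0.046     ]]
decoys/other [[0.63148793 0.24728435 0.013     ]]
```

```bash
cat >> h.py <<'E'
def down(yaw_y,tilt=0):
    """tool pointing down, tool y at yaw_y deg in the world; then turned by tilt deg about tool y"""
    a=np.radians(yaw_y); y=np.array([np.cos(a),np.sin(a),0]); z=np.array([0,0,-1.]); x=np.cross(y,z)
    return R.from_matrix(np.c_[x,y,z])*R.from_rotvec([0,np.radians(tilt),0])
def plan(p1,R1,n,p0=None,R0=None,show=True):
    from station import status
    import json
    if p0 is None:
        st=status.get_state(); p0=st['ee_pos']; R0=R.from_quat(st['ee_rot'])
    p0=np.array(p0);p1=np.array(p1); w=(R0.inv()*R1).as_rotvec(degrees=True)
    out=[];p=p0;r=R0
    for i in range(1,n+1):
        q=p0+(p1-p0)*i/n; r2=R0*R.from_rotvec(w*i/n,degrees=True)
        d=r.inv().apply(q-p); v=(r.inv()*r2).as_rotvec(degrees=True)
        row={k:round(float(x),4) for k,x in zip(('tx','ty','tz'),d)}; row.update({k:round(float(x),2) for k,x in zip(('wx','wy','wz'),v)})
        out.append({k:x for k,x in row.items() if abs(x)>1e-4}); p,r=q,r2
    if show:
        print('max',max(max(abs(x.get(k,0)) for k in('tx','ty','tz')) for x in out),max(max(abs(x.get(k,0)) for k in('wx','wy','wz')) for x in out))
        for i in range(0,n,10): print(json.dumps(out[i:i+10]))
E
python3 - <<'E'
from h import *
plan([.592,-.0485,.17],down(4.6),20)
E
```

```text
max 0.0349 3.03
[{"tx": -0.0279, "ty": -0.021, "tz": 0.0035, "wz": 3.03}, {"tx": -0.029, "ty": -0.0195, "tz": 0.0035, "wz": 3.03}, {"tx": -0.03, "ty": -0.018, "tz": 0.0035, "wz": 3.03}, {"tx": -0.0309, "ty": -0.0164, "tz": 0.0034, "wz": 3.03}, {"tx": -0.0317, "ty": -0.0147, "tz": 0.0034, "wz": 3.03}, {"tx": -0.0324, "ty": -0.013, "tz": 0.0034, "wz": 3.03}, {"tx": -0.0331, "ty": -0.0113, "tz": 0.0034, "wz": 3.03}, {"tx": -0.0336, "ty": -0.0095, "tz": 0.0034, "wz": 3.03}, {"tx": -0.0341, "ty": -0.0077, "tz": 0.0034, "wz": 3.03}, {"tx": -0.0344, "ty": -0.0059, "tz": 0.0034, "wz": 3.03}]
[{"tx": -0.0347, "ty": -0.0041, "tz": 0.0034, "wz": 3.03}, {"tx": -0.0349, "ty": -0.0022, "tz": 0.0034, "wz": 3.03}, {"tx": -0.0349, "ty": -0.0004, "tz": 0.0034, "wz": 3.03}, {"tx": -0.0349, "ty": 0.0015, "tz": 0.0034, "wz": 3.03}, {"tx": -0.0348, "ty": 0.0033, "tz": 0.0034, "wz": 3.03}, {"tx": -0.0346, "ty": 0.0051, "tz": 0.0034, "wz": 3.03}, {"tx": -0.0342, "ty": 0.007, "tz": 0.0034, "wz": 3.03}, {"tx": -0.0338, "ty": 0.0088, "tz": 0.0034, "wz": 3.03}, {"tx": -0.0333, "ty": 0.0105, "tz": 0.0034, "wz": 3.03}, {"tx": -0.0327, "ty": 0.0123, "tz": 0.0034, "wz": 3.03}]
```

Request:
play_rows --steps '[{"tx":-0.028,"ty":-0.021,"tz":0.0035,"wz":3,"claw":0.026},{"tx":-0.029,"ty":-0.0195,"tz":0.0035,"wz":3,"claw":0.026},{"tx":-0.03,"ty":-0.018,"tz":0.0035,"wz":3,"claw":0.026},{"tx":-0.031,"ty":-0.0165,"tz":0.0035,"wz":3,"claw":0.026},{"tx":-0.032,"ty":-0.0145,"tz":0.0035,"wz":3,"claw":0.026},{"tx":-0.0325,"ty":-0.013,"tz":0.0035,"wz":3,"claw":0.026},{"tx":-0.033,"ty":-0.0115,"tz":0.0035,"wz":3,"claw":0.026},{"tx":-0.0335,"ty":-0.0095,"tz":0.0035,"wz":3,"claw":0.026},{"tx":-0.034,"ty":-0.0075,"tz":0.0035,"wz":3,"claw":0.026},{"tx":-0.0345,"ty":-0.006,"tz":0.0035,"wz":3,"claw":0.026}]' --force 40

```text
schema error: expected keys tx, ty, tz, wx, wy, wz, claw
```

Request:
play_rows --steps '[{"tx":-0.0345,"ty":-0.004,"tz":0.0035,"wz":3,"claw":0.026},{"tx":-0.035,"ty":-0.002,"tz":0.0035,"wz":3,"claw":0.026},{"tx":-0.035,"ty":-0.0005,"tz":0.0035,"wz":3,"claw":0.026},{"tx":-0.035,"ty":0.0015,"tz":0.0035,"wz":3,"claw":0.026},{"tx":-0.035,"ty":0.0035,"tz":0.0035,"wz":3,"claw":0.026},{"tx":-0.0345,"ty":0.005,"tz":0.0035,"wz":3,"claw":0.026},{"tx":-0.034,"ty":0.007,"tz":0.0035,"wz":3,"claw":0.026},{"tx":-0.034,"ty":0.009,"tz":0.0035,"wz":3,"claw":0.026},{"tx":-0.0335,"ty":0.0105,"tz":0.0035,"wz":3,"claw":0.026},{"tx":-0.0325,"ty":0.0125,"tz":0.0035,"wz":3,"claw":0.026}]'

```text
schema error: expected keys tx, ty, tz, wx, wy, wz, claw
```

Run:
```python
from h import *
from station import status
s=take('wrist','w1'); print({k:v for k,v in s.items() if k!='pixels'})
st=status.get_state(); print(st['t'],st['ee_pos'],R.from_quat(st['ee_rot']).as_matrix().round(3),st['joint_positions'])
plan([.592,-.0485,.10],down(4.6),6)
```

```text
{'fovy': 59.391641309007014, 'cx': 318.28520776783535, 'cy': 241.86759933630674, 'dist_coeffs': array([-0.10044526,  0.        ,  0.        ,  0.        ,  0.        ]), 'xyz': array([0.19561216, 0.59675728, 0.37467786]), 'attitude': array([0.83346087, 0.53430295, 0.07469363, 0.11951649])}
0.15 [0.26140685 0.56729755 0.23850573] [[-0.908  0.419 -0.001]
 [ 0.419  0.908 -0.001]
 [-0.    -0.002 -1.   ]] [-1.2018883   0.3840651   0.01642861  1.37089232 -0.00629666  1.38820665
 -0.04650459]
max 0.1163 10.11
[{"tx": -0.093, "ty": -0.0701, "tz": 0.0232, "wx": -0.01, "wy": 0.01, "wz": 10.11}, {"tx": -0.1039, "ty": -0.0527, "tz": 0.0232, "wx": -0.01, "wy": 0.01, "wz": 10.11}, {"tx": -0.1115, "ty": -0.0337, "tz": 0.0231, "wx": -0.01, "wy": 0.01, "wz": 10.11}, {"tx": -0.1157, "ty": -0.0136, "tz": 0.0231, "wx": -0.01, "wy": 0.01, "wz": 10.11}, {"tx": -0.1163, "ty": 0.0069, "tz": 0.0231, "wx": -0.01, "wy": 0.01, "wz": 10.11}, {"tx": -0.1133, "ty": 0.0272, "tz": 0.0231, "wx": -0.01, "wy": 0.01, "wz": 10.11}]
```

View pics/w1.png

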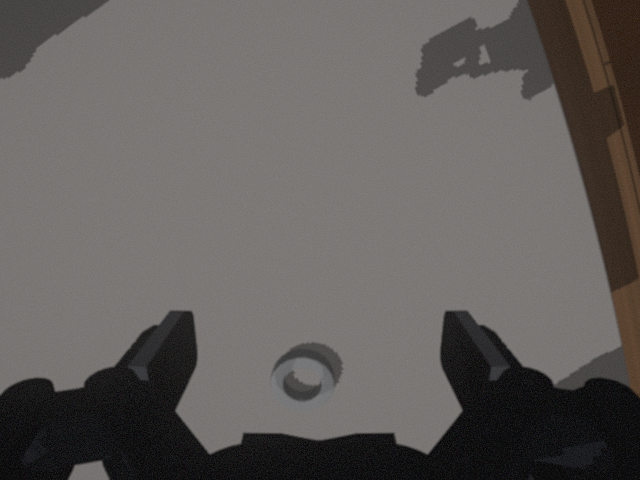

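The move was refused because every key is required. This picture only shows the start pose: open fingers at (165,340) and (475,340), tape roll at (305,378). I'll resend with all keys.

Request:
play_rows --steps '[{"tx":-0.028,"ty":-0.021,"tz":0.0035,"wx":0,"wy":0,"wz":3,"claw":0.026},{"tx":-0.029,"ty":-0.0195,"tz":0.0035,"wx":0,"wy":0,"wz":3,"claw":0.026},{"tx":-0.03,"ty":-0.018,"tz":0.0035,"wx":0,"wy":0,"wz":3,"claw":0.026},{"tx":-0.031,"ty":-0.0165,"tz":0.0035,"wx":0,"wy":0,"wz":3,"claw":0.026},{"tx":-0.032,"ty":-0.0145,"tz":0.0035,"wx":0,"wy":0,"wz":3,"claw":0.026},{"tx":-0.0325,"ty":-0.013,"tz":0.0035,"wx":0,"wy":0,"wz":3,"claw":0.026},{"tx":-0.033,"ty":-0.0115,"tz":0.0035,"wx":0,"wy":0,"wz":3,"claw":0.026},{"tx":-0.0335,"ty":-0.0095,"tz":0.0035,"wx":0,"wy":0,"wz":3,"claw":0.026},{"tx":-0.034,"ty":-0.0075,"tz":0.0035,"wx":0,"wy":0,"wz":3,"claw":0.026},{"tx":-0.0345,"ty":-0.006,"tz":0.0035,"wx":0,"wy":0,"wz":3,"claw":0.026}]' --force 40

```text
t: 0.98
ee_pos: [0.4244, 0.2533, 0.1975]
ee_rot: [0.462, 0.887, -0.002, -0.003]
contact_force: [1.5, -0.0, -0.2]
gripper_width: 0.0261
```

Request:
play_rows --steps '[{"tx":-0.0345,"ty":-0.004,"tz":0.0035,"wx":0,"wy":0,"wz":3,"claw":0.026},{"tx":-0.035,"ty":-0.002,"tz":0.0035,"wx":0,"wy":0,"wz":3,"claw":0.026},{"tx":-0.035,"ty":-0.0005,"tz":0.0035,"wx":0,"wy":0,"wz":3,"claw":0.026},{"tx":-0.035,"ty":0.0015,"tz":0.0035,"wx":0,"wy":0,"wz":3,"claw":0.026},{"tx":-0.035,"ty":0.0035,"tz":0.0035,"wx":0,"wy":0,"wz":3,"claw":0.026},{"tx":-0.0345,"ty":0.005,"tz":0.0035,"wx":0,"wy":0,"wz":3,"claw":0.026},{"tx":-0.034,"ty":0.007,"tz":0.0035,"wx":0,"wy":0,"wz":3,"claw":0.026},{"tx":-0.034,"ty":0.009,"tz":0.0035,"wx":0,"wy":0,"wz":3,"claw":0.026},{"tx":-0.0335,"ty":0.0105,"tz":0.0035,"wx":0,"wy":0,"wz":3,"claw":0.026},{"tx":-0.0325,"ty":0.0125,"tz":0.0035,"wx":0,"wy":0,"wz":3,"claw":0.026}]'

```text
t: 1.82
ee_pos: [0.5913, -0.0726, 0.1592]
ee_rot: [0.685, 0.729, -0.003, -0.003]
contact_force: [0.8, 1.4, -0.1]
gripper_width: 0.0261
```

Run:
```python
from h import *
from station import status
s=take('wrist','w2')
st=status.get_state(); print(st['t'],st['ee_pos'],R.from_quat(st['ee_rot']).as_matrix().round(3),st['joint_positions'],st['gripper_width'])
plan([.592,-.0485,.10],down(4.6),5)
```

```text
1.8667 [ 0.59221457 -0.08106894  0.15844724] [[-0.05   0.999 -0.008]
 [ 0.999  0.05  -0.005]
 [-0.005 -0.008 -1.   ]] [-0.34978053  0.41859141  0.56956507  1.57877481 -0.22881538  1.21992807
  0.31146578] 0.026298132154458104
max 0.0117 0.34
[{"tx": 0.0066, "ty": 0.0004, "tz": 0.0117, "wx": -0.09, "wy": 0.05, "wz": -0.34}, {"tx": 0.0065, "ty": 0.0004, "tz": 0.0117, "wx": -0.09, "wy": 0.05, "wz": -0.34}, {"tx": 0.0065, "ty": 0.0004, "tz": 0.0117, "wx": -0.09, "wy": 0.05, "wz": -0.34}, {"tx": 0.0065, "ty": 0.0004, "tz": 0.0117, "wx": -0.09, "wy": 0.05, "wz": -0.34}, {"tx": 0.0065, "ty": 0.0005, "tz": 0.0117, "wx": -0.09, "wy": 0.05, "wz": -0.34}]
```

View pics/w2.png

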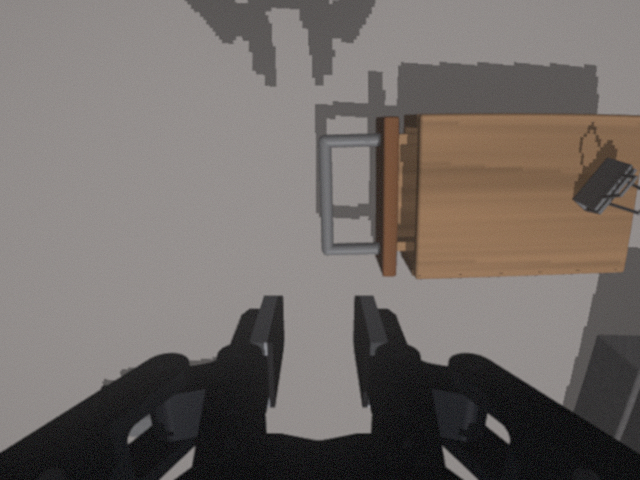

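The wrist view shows the bar from (325,138) to (327,251), the drawer front at x≈390 and the case-top front edge from (417,114) to (418,278).

Run:
```python
from h import *
s=load('w2')
b=ray(s,[(325,138),(327,251)],.029); print('bar',b,b.mean(0))
f=ray(s,[(417.5,114.5),(418.5,278.5)],.05); print('case front',f,f.mean(0))
g=ray(s,[(383,117),(384,276)],.046); print('drawer front outer top',g, g.mean(0))
e=ray(s,[(417.5,114.5),(640,117)],.05); d=e[1]-e[0]; print('side yaw',np.degrees(np.arctan2(d[1],d[0])))
for q in(b,f,g):
    d=q[0]-q[1]; print(np.degrees(np.arctan2(-d[0],d[1])), np.linalg.norm(d))
```

```text
bar [[ 0.58902279 -0.01281122  0.029     ]
 [ 0.59525366 -0.08585712  0.029     ]] [ 0.59213823 -0.04933417  0.029     ]
case front [[ 0.64015233  0.00472471  0.05      ]
 [ 0.65304313 -0.09354751  0.05      ]] [ 0.64659773 -0.0444114   0.05      ]
drawer front outer top [[ 0.62130082  0.00195649  0.046     ]
 [ 0.63190924 -0.09473289  0.046     ]] [ 0.62660503 -0.0463882   0.046     ]
side yaw 4.996425448597464
4.87557081525412 0.07331116231885654
7.47307371181262 0.0991140902244927
6.261247625617743 0.09726960002114846
```

Run:
```python
from h import *
plan([.592,-.049,.05],down(5),6)
```

```text
max 0.0181 0.35
[{"tx": 0.0054, "ty": 0.0004, "tz": 0.018, "wx": -0.08, "wy": 0.04, "wz": -0.35}, {"tx": 0.0054, "ty": 0.0004, "tz": 0.0181, "wx": -0.08, "wy": 0.04, "wz": -0.35}, {"tx": 0.0054, "ty": 0.0004, "tz": 0.0181, "wx": -0.08, "wy": 0.04, "wz": -0.35}, {"tx": 0.0054, "ty": 0.0004, "tz": 0.0181, "wx": -0.08, "wy": 0.04, "wz": -0.35}, {"tx": 0.0054, "ty": 0.0004, "tz": 0.0181, "wx": -0.08, "wy": 0.04, "wz": -0.35}, {"tx": 0.0053, "ty": 0.0004, "tz": 0.0181, "wx": -0.08, "wy": 0.04, "wz": -0.35}]
```

Request:
play_rows --steps '[{"tx":0.0055,"ty":0.0005,"tz":0.018,"wx":-0.1,"wy":0,"wz":-0.4,"claw":0.026},{"tx":0.0055,"ty":0.0005,"tz":0.018,"wx":-0.1,"wy":0,"wz":-0.4,"claw":0.026},{"tx":0.0055,"ty":0.0005,"tz":0.018,"wx":-0.1,"wy":0,"wz":-0.4,"claw":0.026},{"tx":0.0055,"ty":0.0005,"tz":0.018,"wx":-0.1,"wy":0,"wz":-0.4,"claw":0.026},{"tx":0.0055,"ty":0.0005,"tz":0.018,"wx":-0.1,"wy":0,"wz":-0.4,"claw":0.026},{"tx":0.0055,"ty":0.0005,"tz":0.012,"wx":-0.1,"wy":0,"wz":-0.3,"claw":0.026},{"tx":0,"ty":0,"tz":0,"wx":0,"wy":0,"wz":0,"claw":0.026},{"tx":0,"ty":0,"tz":0,"wx":0,"wy":0,"wz":0,"claw":0.026}]'

```text
t: 2.53
ee_pos: [0.5924, -0.0566, 0.0498]
ee_rot: [0.679, 0.734, -0.004, 0.003]
contact_force: [-0.6, 0.2, 0.8]
gripper_width: 0.0258
```

Run:
```python
from h import *
from station import status
st=status.get_state(); print(st['t'],st['ee_pos'],R.from_quat(st['ee_rot']).as_matrix().round(3))
plan([.592,-.049,.018],down(5),3)
```

```text
2.5333 [ 0.59239057 -0.05661813  0.04978446] [[-0.079  0.997  0.   ]
 [ 0.997  0.079 -0.01 ]
 [-0.01  -0.001 -1.   ]]
max 0.0106 0.18
[{"tx": 0.0026, "tz": 0.0106, "wx": -0.01, "wy": 0.18, "wz": -0.16}, {"tx": 0.0026, "tz": 0.0106, "wx": -0.01, "wy": 0.18, "wz": -0.16}, {"tx": 0.0026, "tz": 0.0106, "wx": -0.01, "wy": 0.18, "wz": -0.16}]
```

Request:
play_rows --steps '[{"tx":0.0025,"ty":0,"tz":0.0105,"wx":0,"wy":0.2,"wz":-0.1,"claw":0.026},{"tx":0.0025,"ty":0,"tz":0.0105,"wx":0,"wy":0.2,"wz":-0.1,"claw":0.026},{"tx":0.0025,"ty":0,"tz":0.0105,"wx":0,"wy":0.2,"wz":-0.1,"claw":0.026},{"tx":0,"ty":0,"tz":0,"wx":0,"wy":0,"wz":0,"claw":0.0},{"tx":0,"ty":0,"tz":0,"wx":0,"wy":0,"wz":0,"claw":0.0},{"tx":0,"ty":0,"tz":0,"wx":0,"wy":0,"wz":0,"claw":0.0},{"tx":0,"ty":0,"tz":0,"wx":0,"wy":0,"wz":0,"claw":0.0}]' --force 30

```text
t: 3.12
ee_pos: [0.5937, -0.0497, 0.0182]
ee_rot: [0.677, 0.736, 0.002, 0.0]
contact_force: [1.0, 0.6, -3.8]
gripper_width: 0.007
```

Request:
play_rows --steps '[{"tx":0,"ty":-0.008,"tz":0,"wx":0,"wy":0,"wz":0,"claw":0},{"tx":0,"ty":-0.012,"tz":0,"wx":0,"wy":0,"wz":0,"claw":0},{"tx":0,"ty":-0.012,"tz":0,"wx":0,"wy":0,"wz":0,"claw":0},{"tx":0,"ty":-0.012,"tz":0,"wx":0,"wy":0,"wz":0,"claw":0},{"tx":0,"ty":-0.012,"tz":0,"wx":0,"wy":0,"wz":0,"claw":0},{"tx":0,"ty":-0.012,"tz":0,"wx":0,"wy":0,"wz":0,"claw":0},{"tx":0,"ty":-0.008,"tz":0,"wx":0,"wy":0,"wz":0,"claw":0},{"tx":0,"ty":0,"tz":0,"wx":0,"wy":0,"wz":0,"claw":0}]'

```text
t: 3.78
ee_pos: [0.5134, -0.0571, 0.0181]
ee_rot: [0.677, 0.736, 0.003, 0.002]
contact_force: [-0.4, -0.2, -5.6]
gripper_width: 0.0068
```

Run:
```python
from h import *
from station import status
st=status.get_state(); print(st['t'],st['ee_pos'],R.from_quat(st['ee_rot']).as_matrix().round(3),st['contact_force'],st['gripper_width'])
```

```text
3.7833 [ 0.51338485 -0.05708648  0.01813341] [[-0.084  0.996  0.007]
 [ 0.996  0.084  0.002]
 [ 0.001  0.007 -1.   ]] [-0.41883057 -0.20772833 -5.62937875] 0.006831293342733702
```

Request:
play_rows --steps '[{"tx":0,"ty":-0.005,"tz":0,"wx":0,"wy":0,"wz":0,"claw":0},{"tx":0,"ty":-0.005,"tz":0,"wx":0,"wy":0,"wz":0,"claw":0},{"tx":0,"ty":-0.005,"tz":0,"wx":0,"wy":0,"wz":0,"claw":0},{"tx":0,"ty":-0.004,"tz":0,"wx":0,"wy":0,"wz":0,"claw":0},{"tx":0,"ty":-0.004,"tz":0,"wx":0,"wy":0,"wz":0,"claw":0}]'

```text
t: 4.2
ee_pos: [0.5001, -0.0583, 0.0187]
ee_rot: [0.676, 0.737, 0.009, 0.012]
contact_force: [24.6, -0.9, -34.8]
gripper_width: 0.0068
```

Request:
play_rows --steps '[{"tx":0,"ty":-0.004,"tz":0,"wx":0,"wy":0,"wz":0,"claw":0},{"tx":0,"ty":-0.004,"tz":0,"wx":0,"wy":0,"wz":0,"claw":0}]'

```text
t: 4.37
ee_pos: [0.5003, -0.0584, 0.0186]
ee_rot: [0.675, 0.738, 0.013, 0.019]
contact_force: [21.6, 0.2, -27.2]
gripper_width: 0.0065
```

Request:
play_rows --steps '[{"tx":0,"ty":0,"tz":0,"wx":0,"wy":0,"wz":0,"claw":0.024},{"tx":0,"ty":0,"tz":0,"wx":0,"wy":0,"wz":0,"claw":0.024},{"tx":0,"ty":0,"tz":0,"wx":0,"wy":0,"wz":0,"claw":0.024},{"tx":0,"ty":0,"tz":-0.015,"wx":0,"wy":0,"wz":0,"claw":0.024},{"tx":0,"ty":0,"tz":-0.025,"wx":0,"wy":0,"wz":0,"claw":0.024},{"tx":0,"ty":0,"tz":-0.035,"wx":0,"wy":0,"wz":0,"claw":0.024},{"tx":0,"ty":0,"tz":-0.035,"wx":0,"wy":0,"wz":0,"claw":0.084},{"tx":0,"ty":0,"tz":-0.03,"wx":0,"wy":0,"wz":0,"claw":0.084}]'

```text
t: 5.03
ee_pos: [0.4885, -0.0585, 0.1576]
ee_rot: [0.675, 0.737, 0.007, 0.015]
contact_force: [0.9, 1.1, 0.9]
gripper_width: 0.0475
```

Run:
```python
from h import *
from station import status
st=status.get_state(); print(st['t'],st['ee_pos'],st['joint_positions'],st['gripper_width'])
c=np.array([.5234,.289]); a=np.radians(-25.4); u=np.array([np.cos(a),np.sin(a)])
p=c+.024*u; print(p)
plan([*p,.13],down(64.6),16)
```

```text
5.0333 [ 0.48849236 -0.05846765  0.15755037] [-0.48887107  0.13964396  0.59010585  1.89317914 -0.08026095  1.1007344
  0.21797308] 0.04745484964292579
[0.54508005 0.27870556]
max 0.0207 3.72
[{"tx": 0.0207, "ty": 0.0053, "tz": 0.0016, "wx": 0.08, "wy": 0.1, "wz": -3.72}, {"tx": 0.0203, "ty": 0.0066, "tz": 0.0017, "wx": 0.08, "wy": 0.1, "wz": -3.72}, {"tx": 0.0198, "ty": 0.008, "tz": 0.0017, "wx": 0.08, "wy": 0.1, "wz": -3.72}, {"tx": 0.0193, "ty": 0.0092, "tz": 0.0017, "wx": 0.08, "wy": 0.1, "wz": -3.72}, {"tx": 0.0186, "ty": 0.0105, "tz": 0.0017, "wx": 0.08, "wy": 0.1, "wz": -3.72}, {"tx": 0.0179, "ty": 0.0117, "tz": 0.0017, "wx": 0.08, "wy": 0.1, "wz": -3.72}, {"tx": 0.0171, "ty": 0.0128, "tz": 0.0018, "wx": 0.08, "wy": 0.1, "wz": -3.72}, {"tx": 0.0162, "ty": 0.0139, "tz": 0.0018, "wx": 0.08, "wy": 0.1, "wz": -3.72}, {"tx": 0.0153, "ty": 0.0149, "tz": 0.0018, "wx": 0.08, "wy": 0.1, "wz": -3.72}, {"tx": 0.0143, "ty": 0.0159, "tz": 0.0018, "wx": 0.08, "wy": 0.1, "wz": -3.72}]
[{"tx": 0.0132, "ty": 0.0168, "tz": 0.0018, "wx": 0.08, "wy": 0.1, "wz": -3.72}, {"tx": 0.0121, "ty": 0.0176, "tz": 0.0018, "wx": 0.08, "wy": 0.1, "wz": -3.72}, {"tx": 0.0109, "ty": 0.0183, "tz": 0.0018, "wx": 0.08, "wy": 0.1, "wz": -3.72}, {"tx": 0.0097, "ty": 0.019, "tz": 0.0018, "wx": 0.08, "wy": 0.1, "wz": -3.72}, {"tx": 0.0085, "ty": 0.0196, "tz": 0.0018, "wx": 0.08, "wy": 0.1, "wz": -3.72}, {"tx": 0.0072, "ty": 0.0201, "tz": 0.0017, "wx": 0.08, "wy": 0.1, "wz": -3.72}]
```

Request:
play_rows --steps '[{"tx":0.0205,"ty":0.0055,"tz":0,"wx":0.1,"wy":0.1,"wz":-3.7,"claw":0.084},{"tx":0.0205,"ty":0.0065,"tz":0,"wx":0.1,"wy":0.1,"wz":-3.7,"claw":0.084},{"tx":0.02,"ty":0.008,"tz":0,"wx":0.1,"wy":0.1,"wz":-3.7,"claw":0.084},{"tx":0.0195,"ty":0.009,"tz":0.002,"wx":0.1,"wy":0.1,"wz":-3.7,"claw":0.084},{"tx":0.0185,"ty":0.0105,"tz":0.002,"wx":0.1,"wy":0.1,"wz":-3.7,"claw":0.084},{"tx":0.018,"ty":0.0115,"tz":0.002,"wx":0.1,"wy":0.1,"wz":-3.7,"claw":0.084},{"tx":0.017,"ty":0.013,"tz":0.002,"wx":0.1,"wy":0.1,"wz":-3.7,"claw":0.084},{"tx":0.016,"ty":0.014,"tz":0.002,"wx":0.1,"wy":0.1,"wz":-3.7,"claw":0.084},{"tx":0.0155,"ty":0.015,"tz":0.002,"wx":0.1,"wy":0.1,"wz":-3.7,"claw":0.084},{"tx":0.0145,"ty":0.016,"tz":0.002,"wx":0.1,"wy":0.1,"wz":-3.7,"claw":0.084}]'

```text
t: 5.87
ee_pos: [0.5201, 0.168, 0.1434]
ee_rot: [0.385, 0.923, 0.002, 0.003]
contact_force: [-0.0, -0.0, 0.3]
gripper_width: 0.0842
```

Request:
play_rows --steps '[{"tx":0.013,"ty":0.017,"tz":0.002,"wx":0.1,"wy":0.1,"wz":-3.7,"claw":0.084},{"tx":0.012,"ty":0.0175,"tz":0.002,"wx":0.1,"wy":0.1,"wz":-3.7,"claw":0.084},{"tx":0.011,"ty":0.0185,"tz":0.002,"wx":0.1,"wy":0.1,"wz":-3.7,"claw":0.084},{"tx":0.0095,"ty":0.019,"tz":0.002,"wx":0.1,"wy":0.1,"wz":-3.7,"claw":0.084},{"tx":0.0085,"ty":0.0195,"tz":0.002,"wx":0.1,"wy":0.1,"wz":-3.7,"claw":0.084},{"tx":0.007,"ty":0.02,"tz":0.002,"wx":0.1,"wy":0.1,"wz":-3.7,"claw":0.084},{"tx":0,"ty":0,"tz":0,"wx":0,"wy":0,"wz":0,"claw":0.084},{"tx":0,"ty":0,"tz":0,"wx":0,"wy":0,"wz":0,"claw":0.084}]'

```text
t: 6.53
ee_pos: [0.5193, 0.32, 0.1127]
ee_rot: [0.168, 0.986, -0.007, -0.017]
contact_force: [-0.6, -1.7, 0.3]
gripper_width: 0.084
```

Run:
```python
from h import *
from station import status
st=status.get_state(); print(st['t'],st['ee_pos'],R.from_quat(st['ee_rot']).as_matrix().round(3),st['joint_positions'],st['gripper_width'])
s=take('wrist','w3'); t=take('top','top1')
a=t['pixels'][160:300,270:380]; B=cv2.resize(a,None,fx=4,fy=4,interpolation=cv2.INTER_CUBIC)
o=np.zeros((600,800,3),np.uint8); o[:360,:360]=cv2.resize(s['pixels'],None,fx=.75,fy=.75)[:,60:420]; o[:560,360:800]=B
for i in range(0,140,10):
    cv2.putText(o,str(160+i),(362,i*4+8),0,.35,(0,0,255)); cv2.line(o,(360,i*4),(370,i*4),(0,0,255),1)
for i in range(0,110,10):
    cv2.putText(o,str(270+i),(360+i*4,575),0,.35,(0,0,255)); cv2.line(o,(360+i*4,550),(360+i*4,560),(0,0,255),1)
cv2.imwrite('pics/c2.png',o)
```

```text
6.5333 [0.51927254 0.31999269 0.1126782 ] [[-0.943  0.33  -0.036]
 [ 0.331  0.944 -0.008]
 [ 0.032 -0.02  -0.999]] [-0.756188    0.46787084  0.21567314  1.55326859 -0.11874037  1.16770064
  0.72140054] 0.08404827357441284
```

View pics/c2.png

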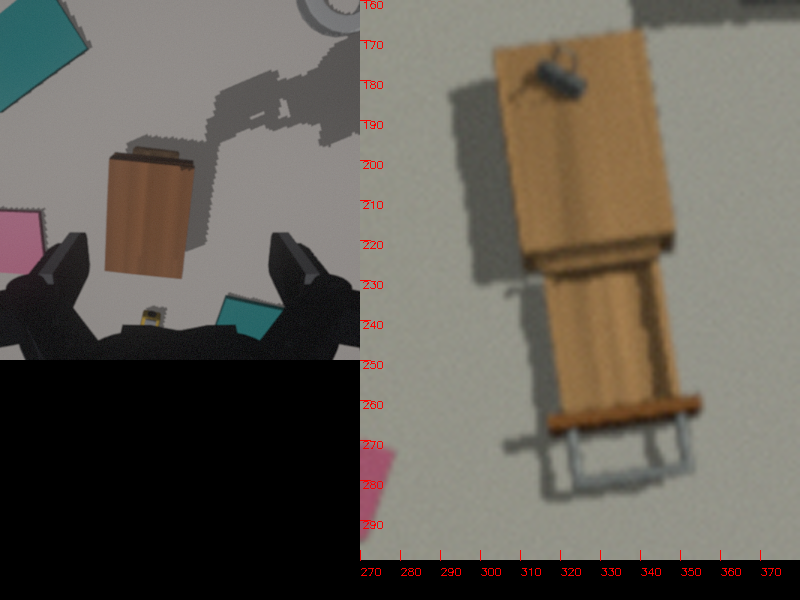

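Run:
```python
from h import *
s=load('w3');t=load('top1')
px=[((x+60)/.75,y/.75) for x,y in [(110,160),(193,168),(183,278),(105,270)]]
P=ray(s,px,.036); print(P,P.mean(0)); print([round(float(np.linalg.norm(P[i]-P[(i+1)%4])),4) for i in range(4)])
d=P[2]+P[3]-P[0]-P[1]; print('pile yaw',np.degrees(np.arctan2(d[1],d[0])))
f=lambda L:[(270+(x-360)/4,160+y/4) for x,y in L]
def seg(n,L,z):
    q=ray(t,f(L),z); d=q[0]-q[1]; print(n,q.round(4).tolist(),q.mean(0).round(4),'ang',np.degrees(np.arctan2(d[1],d[0])))
seg('bar',[(577,481),(690,468)],.032)
seg('front',[(549,418),(699,398)],.046)
seg('casefront',[(522,252),(672,236)],.05)
seg('sideL',[(543,275),(562,410)],.026)
seg('sideR',[(660,262),(680,390)],.026)
```

```text
[[0.47631262 0.28134776 0.036     ]
 [0.50060087 0.33426664 0.036     ]
 [0.58019153 0.29946577 0.036     ]
 [0.55480743 0.24436329 0.036     ]] [0.52797811 0.28986086 0.036     ]
[0.0582, 0.0869, 0.0607, 0.0868]
pile yaw -24.42241442813078
bar [[0.4949, -0.021, 0.032], [0.4994, -0.0924, 0.032]] [ 0.4971 -0.0567  0.032 ] ang 93.55888628921414
front [[0.5335, -0.0055, 0.046], [0.5412, -0.1001, 0.046]] [ 0.5374 -0.0528  0.046 ] ang 94.64644947279834
casefront [[0.6408, 0.0063, 0.05], [0.6462, -0.0897, 0.05]] [ 0.6435 -0.0417  0.05  ] ang 93.21227150045905
sideL [[0.6313, -0.0062, 0.026], [0.5419, -0.0139, 0.026]] [ 0.5866 -0.01    0.026 ] ang 4.912398998012441
sideR [[0.636, -0.0825, 0.026], [0.5508, -0.0899, 0.026]] [ 0.5934 -0.0862  0.026 ] ang 4.960584835333097
```

Run:
```python
from h import *
from station import status
st=status.get_state(); print(st['ee_pos'],R.from_quat(st['ee_rot']).as_matrix().round(3))
c=np.array([.527,.2897]); a=np.radians(-24.6); u=np.array([np.cos(a),np.sin(a)])
p=c+.024*u; print(p)
plan([*p,.06],down(65.4),6)
```

```text
[0.51918565 0.31935744 0.11306532] [[-0.943  0.332 -0.036]
 [ 0.332  0.943 -0.008]
 [ 0.032 -0.019 -0.999]]
[0.54882167 0.27970926]
max 0.0088 0.87
[{"tx": -0.0071, "ty": -0.0044, "tz": 0.0087, "wx": -0.2, "wy": -0.29, "wz": 0.87}, {"tx": -0.0072, "ty": -0.0043, "tz": 0.0087, "wx": -0.2, "wy": -0.29, "wz": 0.87}, {"tx": -0.0072, "ty": -0.0043, "tz": 0.0088, "wx": -0.2, "wy": -0.29, "wz": 0.87}, {"tx": -0.0072, "ty": -0.0042, "tz": 0.0088, "wx": -0.2, "wy": -0.29, "wz": 0.87}, {"tx": -0.0072, "ty": -0.0041, "tz": 0.0088, "wx": -0.2, "wy": -0.29, "wz": 0.87}, {"tx": -0.0072, "ty": -0.004, "tz": 0.0088, "wx": -0.2, "wy": -0.29, "wz": 0.87}]
```

Request:
play_rows --steps '[{"tx":-0.007,"ty":-0.0045,"tz":0.009,"wx":-0.2,"wy":-0.3,"wz":0.9,"claw":0.084},{"tx":-0.007,"ty":-0.0045,"tz":0.009,"wx":-0.2,"wy":-0.3,"wz":0.9,"claw":0.084},{"tx":-0.007,"ty":-0.0045,"tz":0.009,"wx":-0.2,"wy":-0.3,"wz":0.9,"claw":0.084},{"tx":-0.007,"ty":-0.004,"tz":0.009,"wx":-0.2,"wy":-0.3,"wz":0.9,"claw":0.084},{"tx":-0.007,"ty":-0.004,"tz":0.009,"wx":-0.2,"wy":-0.3,"wz":0.8,"claw":0.084},{"tx":-0.007,"ty":-0.004,"tz":0.007,"wx":-0.2,"wy":-0.3,"wz":0.8,"claw":0.084},{"tx":0,"ty":0,"tz":0,"wx":0,"wy":0,"wz":0,"claw":0.084},{"tx":0,"ty":0,"tz":0,"wx":0,"wy":0,"wz":0,"claw":0.084}]'

```text
t: 7.3
ee_pos: [0.551, 0.2661, 0.0551]
ee_rot: [0.224, 0.975, -0.002, 0.003]
contact_force: [0.4, -0.1, 1.1]
gripper_width: 0.0842
```

Run:
```python
from h import *
from station import status
st=status.get_state(); print(st['ee_pos'],R.from_quat(st['ee_rot']).as_matrix().round(3))
s=take('wrist','w4'); cv2.imwrite('pics/w4c.png',s['pixels'])
p=np.array([.5488,.2797])
plan([*p,.0125],down(65.4),6)
```

```text
[0.55099982 0.26608639 0.05508233] [[-0.9    0.437  0.004]
 [ 0.437  0.9   -0.004]
 [-0.006 -0.002 -1.   ]]
max 0.0071 0.22
[{"tx": 0.0014, "ty": 0.0019, "tz": 0.0071, "wx": -0.02, "wy": 0.06, "wz": -0.22}, {"tx": 0.0014, "ty": 0.0019, "tz": 0.0071, "wx": -0.02, "wy": 0.06, "wz": -0.22}, {"tx": 0.0014, "ty": 0.0019, "tz": 0.0071, "wx": -0.02, "wy": 0.06, "wz": -0.22}, {"tx": 0.0013, "ty": 0.0019, "tz": 0.0071, "wx": -0.02, "wy": 0.06, "wz": -0.22}, {"tx": 0.0013, "ty": 0.0019, "tz": 0.0071, "wx": -0.02, "wy": 0.06, "wz": -0.22}, {"tx": 0.0013, "ty": 0.0019, "tz": 0.0071, "wx": -0.02, "wy": 0.06, "wz": -0.22}]
```

View pics/w4c.png

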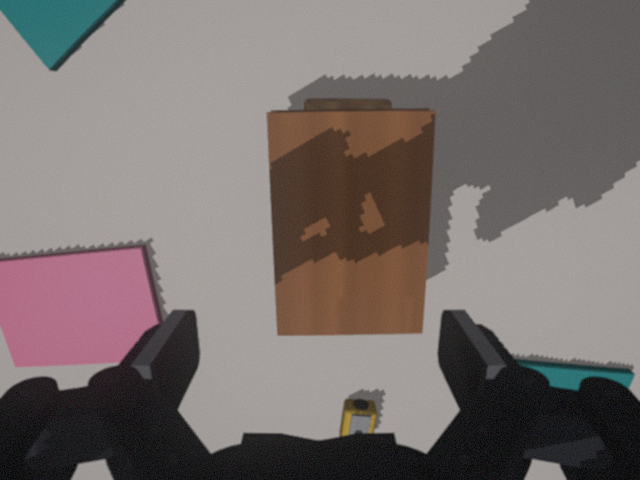

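Wrist view: the pile's top face has corners at (267,112), (434,109), (423,333) and (277,334), and the jaws straddle it near its +x end.

Run:
```python
from h import *
from station import status
s=load('w4'); P=ray(s,[(267,112),(434,109),(423,333),(277,334)],.036); print(P.round(4),P.mean(0)); print([round(float(np.linalg.norm(P[i]-P[(i+1)%4])),4) for i in range(4)])
d=P[2]+P[3]-P[0]-P[1]; y=np.arctan2(d[1],d[0]); print('pile yaw',np.degrees(y))
u=np.array([np.cos(y),np.sin(y)]); p=P.mean(0)[:2]+.024*u; print(p)
st=status.get_state(); T=R.from_quat(st['ee_rot']); print('corners in tool frame',T.inv().apply(P-st['ee_pos']).round(4))
plan([*p,.0125],down(np.degrees(y)+90),6)
```

```text
[[0.4751 0.2813 0.036 ]
 [0.4998 0.3355 0.036 ]
 [0.5808 0.2987 0.036 ]
 [0.5547 0.244  0.036 ]] [0.52759924 0.28985851 0.036     ]
[0.0596, 0.089, 0.0606, 0.088]
pile yaw -24.76327257342167
[0.54939234 0.27980563]
corners in tool frame [[ 0.0752 -0.0192  0.0187]
 [ 0.0766  0.0404  0.0186]
 [-0.0123  0.0426  0.0191]
 [-0.0127 -0.018   0.0192]]
max 0.0071 0.19
[{"tx": 0.0013, "ty": 0.002, "tz": 0.0071, "wx": -0.02, "wy": 0.06, "wz": -0.19}, {"tx": 0.0013, "ty": 0.002, "tz": 0.0071, "wx": -0.02, "wy": 0.06, "wz": -0.19}, {"tx": 0.0013, "ty": 0.002, "tz": 0.0071, "wx": -0.02, "wy": 0.06, "wz": -0.19}, {"tx": 0.0013, "ty": 0.002, "tz": 0.0071, "wx": -0.02, "wy": 0.06, "wz": -0.19}, {"tx": 0.0013, "ty": 0.002, "tz": 0.0071, "wx": -0.02, "wy": 0.06, "wz": -0.19}, {"tx": 0.0012, "ty": 0.002, "tz": 0.0071, "wx": -0.02, "wy": 0.06, "wz": -0.19}]
```

Request:
play_rows --steps '[{"tx":0.002,"ty":0.004,"tz":0,"wx":0,"wy":0.1,"wz":-0.4,"claw":0.084},{"tx":0.002,"ty":0.004,"tz":0,"wx":0,"wy":0.1,"wz":-0.4,"claw":0.084},{"tx":0.002,"ty":0.004,"tz":0,"wx":0,"wy":0.1,"wz":-0.3,"claw":0.084},{"tx":0,"ty":0,"tz":0,"wx":0,"wy":0,"wz":0,"claw":0.084},{"tx":0,"ty":0,"tz":0,"wx":0,"wy":0,"wz":0,"claw":0.084}]'

```text
t: 7.77
ee_pos: [0.5509, 0.2835, 0.0573]
ee_rot: [0.212, 0.977, 0.001, 0.001]
contact_force: [0.1, -0.1, 0.5]
gripper_width: 0.084
```

Run:
```python
from h import *
plan([.5494,.2798,.0125],down(65.25),4)
```

```text
max 0.0112 0.07
[{"ty": -0.001, "tz": 0.0112, "wx": 0.02, "wy": 0.01, "wz": 0.07}, {"ty": -0.001, "tz": 0.0112, "wx": 0.02, "wy": 0.01, "wz": 0.07}, {"ty": -0.001, "tz": 0.0112, "wx": 0.02, "wy": 0.01, "wz": 0.07}, {"ty": -0.001, "tz": 0.0112, "wx": 0.02, "wy": 0.01, "wz": 0.07}]
```

Request:
play_rows --steps '[{"tx":0,"ty":-0.001,"tz":0.01,"wx":0,"wy":0,"wz":0.1,"claw":0.084},{"tx":0,"ty":-0.001,"tz":0.01,"wx":0,"wy":0,"wz":0.1,"claw":0.084},{"tx":0,"ty":-0.001,"tz":0.01,"wx":0,"wy":0,"wz":0,"claw":0.084},{"tx":0,"ty":0,"tz":0.005,"wx":0,"wy":0,"wz":0,"claw":0.084},{"tx":0,"ty":0,"tz":0,"wx":0,"wy":0,"wz":0,"claw":0.084},{"tx":0,"ty":0,"tz":0,"wx":0,"wy":0,"wz":0,"claw":0.084}]' --force 50

```text
t: 8.27
ee_pos: [0.5485, 0.2809, 0.0173]
ee_rot: [0.213, 0.977, 0.0, -0.0]
contact_force: [-0.8, -0.2, 0.1]
gripper_width: 0.0838
```

Run:
```python
from h import *
plan([.5494,.2798,.0125],down(65.25),1)
```

```text
max 0.0048 0.12
[{"tx": -0.0013, "ty": -0.0007, "tz": 0.0048, "wx": 0.01, "wy": -0.02, "wz": 0.12}]
```

Request:
play_rows --steps '[{"tx":-0.001,"ty":-0.0005,"tz":0.0045,"wx":0,"wy":0,"wz":0,"claw":0.084},{"tx":0,"ty":0,"tz":0,"wx":0,"wy":0,"wz":0,"claw":0.084},{"tx":0,"ty":0,"tz":0,"wx":0,"wy":0,"wz":0,"claw":0.05},{"tx":0,"ty":0,"tz":0,"wx":0,"wy":0,"wz":0,"claw":0.05},{"tx":0,"ty":0,"tz":0,"wx":0,"wy":0,"wz":0,"claw":0.05},{"tx":0,"ty":0,"tz":0,"wx":0,"wy":0,"wz":0,"claw":0.05},{"tx":0,"ty":0,"tz":0,"wx":0,"wy":0,"wz":0,"claw":0.05},{"tx":0,"ty":0,"tz":0,"wx":0,"wy":0,"wz":0,"claw":0.05}]' --force 50

```text
t: 8.93
ee_pos: [0.5502, 0.2799, 0.0134]
ee_rot: [0.214, 0.977, 0.001, 0.001]
contact_force: [0.7, -0.6, -0.8]
gripper_width: 0.0596
```

Request:
play_rows --steps '[{"tx":0,"ty":0,"tz":-0.005,"wx":0,"wy":0,"wz":0,"claw":0.05},{"tx":0,"ty":0,"tz":-0.01,"wx":0,"wy":0,"wz":0,"claw":0.05},{"tx":0,"ty":0,"tz":-0.015,"wx":0,"wy":0,"wz":0,"claw":0.05},{"tx":0,"ty":0,"tz":-0.02,"wx":0,"wy":0,"wz":0,"claw":0.05},{"tx":0,"ty":0,"tz":-0.02,"wx":0,"wy":0,"wz":0,"claw":0.05},{"tx":0,"ty":0,"tz":-0.02,"wx":0,"wy":0,"wz":0,"claw":0.05},{"tx":0,"ty":0,"tz":-0.02,"wx":0,"wy":0,"wz":0,"claw":0.05},{"tx":0,"ty":0,"tz":0,"wx":0,"wy":0,"wz":0,"claw":0.05},{"tx":0,"ty":0,"tz":0,"wx":0,"wy":0,"wz":0,"claw":0.05}]'

```text
t: 9.68
ee_pos: [0.5493, 0.2791, 0.1332]
ee_rot: [0.214, 0.977, 0.0, 0.0]
contact_force: [-0.3, 0.5, -2.4]
gripper_width: 0.059
```

Run:
```python
from h import *
s=take('wrist','w5'); t=take('scene','sc1')
o=np.zeros((600,800,3),np.uint8); o[:600,:400]=cv2.resize(s['pixels'],None,fx=1.25,fy=1.25)[:,200:600]
o[:480,400:]=cv2.resize(t['pixels'][160:280,370:470],None,fx=4,fy=4,interpolation=cv2.INTER_CUBIC)
cv2.imwrite('pics/c3.png',o)
```

```text
(no output)
```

View pics/c3.png

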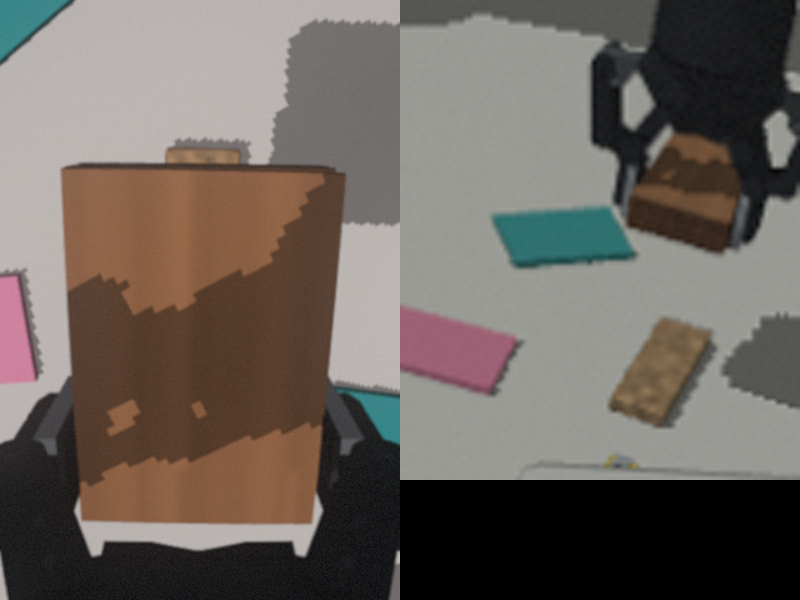

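The wrist and scene crops show the whole pile of four held and the cork block empty. The pile's top far edge runs from wrist pixel (209.6,134.4) to (436,138.4), and the near edge from (225.6,415) to (410,418).

Run:
```python
from h import *
from station import status
s=load('w5'); st=status.get_state(); T=R.from_quat(st['ee_rot']); print(st['ee_pos'],st['t'],st['joint_positions'].round(3))
P=ray(s,[(209.6,134.4),(436,138.4),(410.4,418.4),(225.6,415.2)],st['ee_pos'][2]+.0226)
Q=T.inv().apply(P-st['ee_pos']); print(Q.round(4),Q.mean(0)); print([round(float(np.linalg.norm(P[i]-P[(i+1)%4])),4) for i in range(4)])
```

```text
[0.54931822 0.27904875 0.13246861] 9.7833 [-0.714  0.439  0.257  1.553 -0.118  1.165  0.706]
[[ 0.0687 -0.0301 -0.0226]
 [ 0.0677  0.0305 -0.0226]
 [-0.022   0.0295 -0.0226]
 [-0.0208 -0.0316 -0.0226]] [ 0.02339232 -0.00041244 -0.0226116 ]
[0.0605, 0.0898, 0.0611, 0.0895]
```

```bash
cat >> h.py <<'E'
YAW=4.95; U=np.array([np.cos(np.radians(YAW)),np.sin(np.radians(YAW)),0])
F=np.array([.5431,-.0531,.012]); L=np.array([.0674,0,.0014])
def pose(th,gap,h,dy=0):
    """tool pose with the low top edge 'gap' m off the front wall and the low bottom edge h above the drawer floor"""
    r=down(90+YAW,-th); s=.024*np.sin(np.radians(th))+gap
    E=F+U*s+np.array([0,0,h])+np.cross([0,0,1],U)*dy
    return E-r.apply(L),r
def where():
    from station import status
    st=status.get_state(); r=R.from_quat(st['ee_rot']); E=st['ee_pos']+r.apply(L)-F
    x,y,z=r.as_matrix().T
    th=np.degrees(np.arcsin(-x[2])); Vv=np.cross([0,0,1],U)
    print('t %.2f tcp %s th %.1f yawerr %.2f roll %.2f gap %.1f dy %.1f h %.1f F %s w %.4f'%(st['t'],st['ee_pos'].round(4),th,np.degrees(np.arctan2(y[1],y[0]))-90-YAW,np.degrees(np.arcsin(y[2])),1e3*(E@U-.024*np.sin(np.radians(th))),1e3*(E@Vv),1e3*E[2],st['contact_force'].round(1),st['gripper_width']))
E
python3 - <<'E'
from h import *
where()
p,r=pose(25,.004,.095); print(p)
plan(p,r,20)
E
```

```text
t 9.78 tcp [0.5493 0.279  0.1325] th 0.0 yawerr -29.65 roll 0.02 gap -23.7 dy 363.7 h 119.0 F [ 0.7  0.2 -1. ] w 0.0596
[ 0.61745795 -0.0466599   0.1367533 ]
max 0.0165 1.46
[{"tx": -0.0099, "ty": -0.0134, "tz": -0.0002, "wx": -0.32, "wy": -1.22, "wz": -1.46}, {"tx": -0.0096, "ty": -0.0136, "wx": -0.32, "wy": -1.22, "wz": -1.46}, {"tx": -0.0092, "ty": -0.0139, "wx": -0.32, "wy": -1.22, "wz": -1.46}, {"tx": -0.0089, "ty": -0.0141, "tz": 0.0002, "wx": -0.32, "wy": -1.22, "wz": -1.46}, {"tx": -0.0085, "ty": -0.0143, "tz": 0.0003, "wx": -0.32, "wy": -1.22, "wz": -1.46}, {"tx": -0.0081, "ty": -0.0145, "tz": 0.0004, "wx": -0.32, "wy": -1.22, "wz": -1.46}, {"tx": -0.0077, "ty": -0.0147, "tz": 0.0004, "wx": -0.32, "wy": -1.22, "wz": -1.46}, {"tx": -0.0073, "ty": -0.0149, "tz": 0.0005, "wx": -0.32, "wy": -1.22, "wz": -1.46}, {"tx": -0.007, "ty": -0.0151, "tz": 0.0006, "wx": -0.32, "wy": -1.22, "wz": -1.46}, {"tx": -0.0066, "ty": -0.0153, "tz": 0.0006, "wx": -0.32, "wy": -1.22, "wz": -1.46}]
[{"tx": -0.0061, "ty": -0.0154, "tz": 0.0007, "wx": -0.32, "wy": -1.22, "wz": -1.46}, {"tx": -0.0057, "ty": -0.0156, "tz": 0.0007, "wx": -0.32, "wy": -1.22, "wz": -1.46}, {"tx": -0.0053, "ty": -0.0157, "tz": 0.0008, "wx": -0.32, "wy": -1.22, "wz": -1.46}, {"tx": -0.0049, "ty": -0.0159, "tz": 0.0008, "wx": -0.32, "wy": -1.22, "wz": -1.46}, {"tx": -0.0045, "ty": -0.016, "tz": 0.0008, "wx": -0.32, "wy": -1.22, "wz": -1.46}, {"tx": -0.0041, "ty": -0.0161, "tz": 0.0008, "wx": -0.32, "wy": -1.22, "wz": -1.46}, {"tx": -0.0036, "ty": -0.0162, "tz": 0.0008, "wx": -0.32, "wy": -1.22, "wz": -1.46}, {"tx": -0.0032, "ty": -0.0163, "tz": 0.0008, "wx": -0.32, "wy": -1.22, "wz": -1.46}, {"tx": -0.0028, "ty": -0.0164, "tz": 0.0007, "wx": -0.32, "wy": -1.22, "wz": -1.46}, {"tx": -0.0023, "ty": -0.0165, "tz": 0.0007, "wx": -0.32, "wy": -1.22, "wz": -1.46}]
```

Request:
play_rows --steps '[{"tx":-0.01,"ty":-0.0135,"tz":0,"wx":-0.3,"wy":-1.2,"wz":-1.5,"claw":0.05},{"tx":-0.0095,"ty":-0.0135,"tz":0,"wx":-0.3,"wy":-1.2,"wz":-1.5,"claw":0.05},{"tx":-0.009,"ty":-0.014,"tz":0,"wx":-0.3,"wy":-1.2,"wz":-1.5,"claw":0.05},{"tx":-0.009,"ty":-0.014,"tz":0,"wx":-0.3,"wy":-1.2,"wz":-1.5,"claw":0.05},{"tx":-0.0085,"ty":-0.0145,"tz":0.0003,"wx":-0.3,"wy":-1.2,"wz":-1.5,"claw":0.05},{"tx":-0.008,"ty":-0.0145,"tz":0.0004,"wx":-0.3,"wy":-1.2,"wz":-1.5,"claw":0.05},{"tx":-0.0075,"ty":-0.0145,"tz":0.0004,"wx":-0.3,"wy":-1.2,"wz":-1.5,"claw":0.05},{"tx":-0.0075,"ty":-0.015,"tz":0.0005,"wx":-0.3,"wy":-1.2,"wz":-1.5,"claw":0.05},{"tx":-0.007,"ty":-0.015,"tz":0.0006,"wx":-0.3,"wy":-1.2,"wz":-1.5,"claw":0.05},{"tx":-0.0065,"ty":-0.0155,"tz":0.0006,"wx":-0.3,"wy":-1.2,"wz":-1.5,"claw":0.05}]'

```text
t: 10.62
ee_pos: [0.5776, 0.1131, 0.1216]
ee_rot: [0.073, 0.992, -0.001, 0.102]
contact_force: [-1.0, -0.2, -1.0]
gripper_width: 0.0592
```

Request:
play_rows --steps '[{"tx":-0.006,"ty":-0.0155,"tz":0.0007,"wx":-0.3,"wy":-1.2,"wz":-1.5,"claw":0.05},{"tx":-0.0055,"ty":-0.0155,"tz":0.0007,"wx":-0.3,"wy":-1.2,"wz":-1.5,"claw":0.05},{"tx":-0.0055,"ty":-0.0155,"tz":0.0008,"wx":-0.3,"wy":-1.2,"wz":-1.5,"claw":0.05},{"tx":-0.005,"ty":-0.016,"tz":0.0008,"wx":-0.3,"wy":-1.2,"wz":-1.5,"claw":0.05},{"tx":-0.0045,"ty":-0.016,"tz":0.0008,"wx":-0.3,"wy":-1.2,"wz":-1.5,"claw":0.05},{"tx":-0.004,"ty":-0.016,"tz":0.0008,"wx":-0.3,"wy":-1.2,"wz":-1.5,"claw":0.05},{"tx":-0.0035,"ty":-0.016,"tz":0.0008,"wx":-0.3,"wy":-1.2,"wz":-1.5,"claw":0.05},{"tx":-0.0025,"ty":-0.01,"tz":0.0005,"wx":-0.3,"wy":-1.2,"wz":-1.5,"claw":0.05},{"tx":0,"ty":0,"tz":0,"wx":0,"wy":0,"wz":0,"claw":0.05},{"tx":0,"ty":0,"tz":0,"wx":0,"wy":0,"wz":0,"claw":0.05}]'

```text
t: 11.45
ee_pos: [0.5992, -0.0218, 0.1116]
ee_rot: [-0.037, 0.983, -0.001, 0.179]
contact_force: [0.8, 1.2, -1.1]
gripper_width: 0.0589
```

Run:
```python
from h import *
where()
p,r=pose(25,.004,.07)
plan(p,r,6)
```

```text
t 11.45 tcp [ 0.5992 -0.0218  0.1116] th 20.6 yawerr -0.81 roll -0.82 gap -12.4 dy 26.9 h 74.6 F [ 0.8  1.2 -1.1] w 0.0589
max 0.0044 0.73
[{"tx": -0.0025, "ty": -0.0044, "tz": 0.001, "wx": -0.18, "wy": -0.73, "wz": -0.07}, {"tx": -0.0025, "ty": -0.0044, "tz": 0.001, "wx": -0.18, "wy": -0.73, "wz": -0.07}, {"tx": -0.0025, "ty": -0.0044, "tz": 0.001, "wx": -0.18, "wy": -0.73, "wz": -0.07}, {"tx": -0.0025, "ty": -0.0044, "tz": 0.0011, "wx": -0.18, "wy": -0.73, "wz": -0.07}, {"tx": -0.0025, "ty": -0.0044, "tz": 0.0011, "wx": -0.18, "wy": -0.73, "wz": -0.07}, {"tx": -0.0024, "ty": -0.0044, "tz": 0.0011, "wx": -0.18, "wy": -0.73, "wz": -0.07}]
```

Request:
play_rows --steps '[{"tx":-0.0025,"ty":-0.0045,"tz":0.001,"wx":-0.2,"wy":-0.7,"wz":-0.1,"claw":0.05},{"tx":-0.0025,"ty":-0.0045,"tz":0.001,"wx":-0.2,"wy":-0.7,"wz":-0.1,"claw":0.05},{"tx":-0.0025,"ty":-0.0045,"tz":0.001,"wx":-0.2,"wy":-0.7,"wz":-0.1,"claw":0.05},{"tx":-0.0025,"ty":-0.0045,"tz":0.001,"wx":-0.2,"wy":-0.7,"wz":-0.1,"claw":0.05},{"tx":-0.0025,"ty":-0.0045,"tz":0.001,"wx":-0.2,"wy":-0.7,"wz":0,"claw":0.05},{"tx":-0.0015,"ty":-0.002,"tz":0.0005,"wx":0,"wy":-0.4,"wz":0,"claw":0.05},{"tx":0,"ty":0,"tz":0,"wx":0,"wy":0,"wz":0,"claw":0.05},{"tx":0,"ty":0,"tz":0,"wx":0,"wy":0,"wz":0,"claw":0.05}]'

```text
t: 12.12
ee_pos: [0.6135, -0.0353, 0.1065]
ee_rot: [-0.044, 0.978, 0.012, 0.206]
contact_force: [-0.7, 0.4, -0.9]
gripper_width: 0.0592
```

Run:
```python
from h import *
where()
p,r=pose(25,.004,.04)
plan(p,r,6)
s=take('wrist','w6'); cv2.imwrite('pics/w6c.png',s['pixels']); take('top','top2'); take('scene','sc2')
```

```text
t 12.12 tcp [ 0.6135 -0.0353  0.1065] th 23.8 yawerr 0.23 roll 0.28 gap 0.9 dy 11.6 h 66.0 F [-0.7  0.4 -0.9] w 0.0592
max 0.004 0.2
[{"tx": 0.0012, "ty": -0.002, "tz": 0.004, "wx": 0.06, "wy": -0.2, "wz": 0.02}, {"tx": 0.0012, "ty": -0.002, "tz": 0.004, "wx": 0.06, "wy": -0.2, "wz": 0.02}, {"tx": 0.0012, "ty": -0.002, "tz": 0.004, "wx": 0.06, "wy": -0.2, "wz": 0.02}, {"tx": 0.0013, "ty": -0.002, "tz": 0.004, "wx": 0.06, "wy": -0.2, "wz": 0.02}, {"tx": 0.0013, "ty": -0.002, "tz": 0.004, "wx": 0.06, "wy": -0.2, "wz": 0.02}, {"tx": 0.0013, "ty": -0.0019, "tz": 0.004, "wx": 0.06, "wy": -0.2, "wz": 0.02}]
```

View pics/w6c.png

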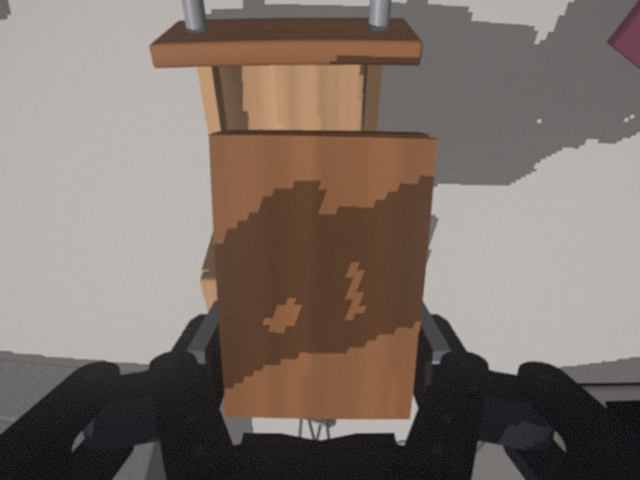

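The wrist view shows the held pile and, ahead of it, the drawer: the front's inner top edge runs from (155,65) to (420,62), and the side walls' outer edges are at x≈199 and x≈381 at row 67.

Run:
```python
from h import *
s=load('w6'); V=np.cross([0,0,1],U)
for n,px,z in (('front inner',[(155,65.5),(420,62.5)],.046),('front outer top',[(160,42),(416,39)],.046),('side outer',[(199,67),(381.5,65)],.026),('side inner?',[(216,67),(364,65)],.026),('side outer low',[(211,132),(379,130)],.026)):
    P=ray(s,px,z); d=P[0]-P[1]; print(n,P.round(4).tolist(),np.linalg.norm(d).round(4),'ang',np.degrees(np.arctan2(d[1],d[0])).round(2),'rel F u,v mm',(1e3*(P-F)@np.c_[U,V]).round(1).tolist(), 'mean v',((P.mean(0)-F)@V*1e3).round(1))
import os
from station import status
st=status.get_state();r=R.from_quat(st['ee_rot'])
for sx,px in ((.0674,[(210,135),(437,139)]),(-.0206,[(225,417),(411,417)])):
    z=(st['ee_pos']+r.apply([sx,0,-.0226]))[2]; P=ray(s,px,z); print('pile top',r.inv().apply(P-st['ee_pos']).round(4), ((P.mean(0)-F)@V*1e3).round(1))
```

```text
front inner [[0.5449, -0.1021, 0.046], [0.5358, -0.0052, 0.046]] 0.0973 ang -84.6 rel F u,v mm [[-2.4, -49.0], [-3.2, 48.4]] mean v -0.3
front outer top [[0.5363, -0.0992, 0.046], [0.5278, -0.0085, 0.046]] 0.0911 ang -84.62 rel F u,v mm [[-10.7, -45.4], [-11.4, 45.8]] mean v 0.2
side outer [[0.5511, -0.0906, 0.026], [0.5439, -0.0155, 0.026]] 0.0754 ang -84.57 rel F u,v mm [[4.7, -38.1], [4.1, 37.4]] mean v -0.3
side inner? [[0.5506, -0.0835, 0.026], [0.5447, -0.0227, 0.026]] 0.0611 ang -84.43 rel F u,v mm [[4.8, -30.9], [4.2, 30.1]] mean v -0.4
side outer low [[0.5803, -0.0873, 0.026], [0.5728, -0.0115, 0.026]] 0.0762 ang -84.34 rel F u,v mm [[34.1, -37.2], [33.1, 38.9]] mean v 0.8
pile top [[ 0.0684 -0.0288 -0.0232]
 [ 0.0674  0.0315 -0.0224]] 12.6
pile top [[-0.0213 -0.0309 -0.0224]
 [-0.0216  0.0305 -0.022 ]] 11.2
```

```bash
sed -i 's/^YAW=4.95/YAW=5.15/' h.py
python3 - <<'E'
from h import *
where()
p,r=pose(25,.003,.05)
plan(p,r,5)
E
```

```text
t 12.27 tcp [ 0.6137 -0.0354  0.1068] th 23.9 yawerr 0.06 roll 0.26 gap 1.1 dy 11.3 h 66.3 F [-0.1  0.6 -1. ] w 0.0591
max 0.0029 0.23
[{"tx": 0.0009, "ty": -0.0023, "tz": 0.0029, "wx": 0.05, "wy": -0.23, "wz": -0.01}, {"tx": 0.0009, "ty": -0.0023, "tz": 0.0029, "wx": 0.05, "wy": -0.23, "wz": -0.01}, {"tx": 0.0009, "ty": -0.0023, "tz": 0.0029, "wx": 0.05, "wy": -0.23, "wz": -0.01}, {"tx": 0.0009, "ty": -0.0023, "tz": 0.0029, "wx": 0.05, "wy": -0.23, "wz": -0.01}, {"tx": 0.0009, "ty": -0.0023, "tz": 0.0029, "wx": 0.05, "wy": -0.23, "wz": -0.01}]
```

Request:
play_rows --steps '[{"tx":0.001,"ty":-0.0023,"tz":0.003,"wx":0,"wy":-0.2,"wz":0,"claw":0.05},{"tx":0.001,"ty":-0.0023,"tz":0.003,"wx":0,"wy":-0.2,"wz":0,"claw":0.05},{"tx":0.001,"ty":-0.0023,"tz":0.003,"wx":0,"wy":-0.2,"wz":0,"claw":0.05},{"tx":0.001,"ty":-0.0023,"tz":0.003,"wx":0,"wy":-0.2,"wz":0,"claw":0.05},{"tx":0.001,"ty":-0.0015,"tz":0.002,"wx":0,"wy":-0.2,"wz":0,"claw":0.05},{"tx":0,"ty":0,"tz":0,"wx":0,"wy":0,"wz":0,"claw":0.05},{"tx":0,"ty":0,"tz":0,"wx":0,"wy":0,"wz":0,"claw":0.05}]'

```text
t: 12.85
ee_pos: [0.6157, -0.0467, 0.09]
ee_rot: [-0.044, 0.975, 0.012, 0.215]
contact_force: [-1.0, -0.3, -1.8]
gripper_width: 0.0594
```

Run:
```python
from h import *
where()
p,r=pose(25,.003,.02)
plan(p,r,6)
```

```text
t 12.85 tcp [ 0.6157 -0.0467  0.09  ] th 24.9 yawerr 0.06 roll 0.26 gap 2.3 dy -0.0 h 48.3 F [-1.  -0.3 -1.8] w 0.0594
max 0.0043 0.04
[{"tx": 0.0019, "tz": 0.0043, "wx": 0.04, "wy": -0.01, "wz": -0.01}, {"tx": 0.0019, "tz": 0.0043, "wx": 0.04, "wy": -0.01, "wz": -0.01}, {"tx": 0.0019, "tz": 0.0043, "wx": 0.04, "wy": -0.01, "wz": -0.01}, {"tx": 0.0019, "tz": 0.0043, "wx": 0.04, "wy": -0.01, "wz": -0.01}, {"tx": 0.0019, "tz": 0.0043, "wx": 0.04, "wy": -0.01, "wz": -0.01}, {"tx": 0.0019, "tz": 0.0043, "wx": 0.04, "wy": -0.01, "wz": -0.01}]
```

Request:
play_rows --steps '[{"tx":0.002,"ty":0,"tz":0.0043,"wx":0.1,"wy":0,"wz":0,"claw":0.05},{"tx":0.002,"ty":0,"tz":0.0043,"wx":0.1,"wy":0,"wz":0,"claw":0.05},{"tx":0.002,"ty":0,"tz":0.0043,"wx":0.1,"wy":0,"wz":0,"claw":0.05},{"tx":0.002,"ty":0,"tz":0.0043,"wx":0,"wy":0,"wz":0,"claw":0.05},{"tx":0.002,"ty":0,"tz":0.0043,"wx":0,"wy":0,"wz":0,"claw":0.05},{"tx":0,"ty":0,"tz":0,"wx":0,"wy":0,"wz":0,"claw":0.05},{"tx":0,"ty":0,"tz":0,"wx":0,"wy":0,"wz":0,"claw":0.05}]'

```text
t: 13.43
ee_pos: [0.6156, -0.0462, 0.0633]
ee_rot: [-0.043, 0.976, 0.009, 0.215]
contact_force: [0.6, -0.0, -0.7]
gripper_width: 0.0594
```

Run:
```python
from h import *
where()
p,r=pose(25,.003,.004)
plan(p,r,6)
```

```text
t 13.43 tcp [ 0.6156 -0.0462  0.0633] th 24.9 yawerr -0.06 roll -0.03 gap 2.1 dy 0.4 h 21.7 F [ 0.6 -0.  -0.7] w 0.0594
max 0.0027 0.02
[{"tx": 0.0011, "tz": 0.0027, "wx": -0.01, "wy": -0.02, "wz": -0.01}, {"tx": 0.0011, "tz": 0.0027, "wx": -0.01, "wy": -0.02, "wz": -0.01}, {"tx": 0.0011, "tz": 0.0027, "wx": -0.01, "wy": -0.02, "wz": -0.01}, {"tx": 0.0011, "tz": 0.0027, "wx": -0.01, "wy": -0.02, "wz": -0.01}, {"tx": 0.0011, "tz": 0.0027, "wx": -0.01, "wy": -0.02, "wz": -0.01}, {"tx": 0.0011, "tz": 0.0027, "wx": -0.01, "wy": -0.02, "wz": -0.01}]
```

Request:
play_rows --steps '[{"tx":0.0012,"ty":-0.0001,"tz":0.0027,"wx":0,"wy":0,"wz":0,"claw":0.05},{"tx":0.0012,"ty":-0.0001,"tz":0.0027,"wx":0,"wy":0,"wz":0,"claw":0.05},{"tx":0.0012,"ty":-0.0001,"tz":0.0027,"wx":0,"wy":0,"wz":0,"claw":0.05},{"tx":0.0012,"ty":-0.0001,"tz":0.0027,"wx":0,"wy":0,"wz":0,"claw":0.05},{"tx":0.0012,"ty":0,"tz":0.0027,"wx":0,"wy":0,"wz":0,"claw":0.05},{"tx":0,"ty":0,"tz":0,"wx":0,"wy":0,"wz":0,"claw":0.05}]'

```text
t: 13.93
ee_pos: [0.6163, -0.0466, 0.0475]
ee_rot: [-0.043, 0.975, 0.009, 0.216]
contact_force: [-0.5, -0.9, -1.6]
gripper_width: 0.059
```

Run:
```python
from h import *
where()
p,r=pose(25,-.001,.002)
plan(p,r,4)
```

```text
t 13.93 tcp [ 0.6163 -0.0466  0.0475] th 24.9 yawerr -0.05 roll -0.03 gap 2.8 dy -0.1 h 5.8 F [-0.5 -0.9 -1.6] w 0.0590
max 0.0013 0.02
[{"tx": 0.0013, "tz": 0.0004, "wx": -0.01, "wy": -0.02, "wz": -0.01}, {"tx": 0.0013, "tz": 0.0004, "wx": -0.01, "wy": -0.02, "wz": -0.01}, {"tx": 0.0013, "tz": 0.0004, "wx": -0.01, "wy": -0.02, "wz": -0.01}, {"tx": 0.0013, "tz": 0.0004, "wx": -0.01, "wy": -0.02, "wz": -0.01}]
```

Request:
play_rows --steps '[{"tx":0.0006,"ty":0,"tz":0.0013,"wx":0,"wy":0,"wz":0,"claw":0.05},{"tx":0.0006,"ty":0,"tz":0.0013,"wx":0,"wy":0,"wz":0,"claw":0.05},{"tx":0.0009,"ty":0,"tz":-0.0004,"wx":0,"wy":0,"wz":0,"claw":0.05},{"tx":0.0009,"ty":0,"tz":-0.0004,"wx":0,"wy":0,"wz":0,"claw":0.05},{"tx":0,"ty":0,"tz":0,"wx":0,"wy":0,"wz":0,"claw":0.05}]'

```text
t: 14.35
ee_pos: [0.6142, -0.047, 0.0442]
ee_rot: [-0.043, 0.975, 0.009, 0.216]
contact_force: [0.1, 0.4, -0.5]
gripper_width: 0.0595
```

```bash
python3 -c "
from h import *
where()"
```

```text
t 14.35 tcp [ 0.6142 -0.047   0.0442] th 24.9 yawerr -0.07 roll -0.03 gap 0.7 dy -0.2 h 2.5 F [ 0.1  0.4 -0.5] w 0.0595
```

Request:
play_rows --steps '[{"tx":0.0009,"ty":0,"tz":-0.0004,"wx":0,"wy":0,"wz":0,"claw":0.05},{"tx":0.0009,"ty":0,"tz":-0.0004,"wx":0,"wy":0,"wz":0,"claw":0.05},{"tx":0,"ty":0,"tz":0,"wx":0,"wy":0,"wz":0,"claw":0.05}]'

```text
t: 14.6
ee_pos: [0.6135, -0.047, 0.0455]
ee_rot: [-0.044, 0.975, 0.009, 0.217]
contact_force: [1.1, -0.9, -1.4]
gripper_width: 0.0595
```

```bash
python3 -c "
from h import *
where()"
```

```text
t 14.60 tcp [ 0.6135 -0.047   0.0455] th 25.1 yawerr -0.05 roll -0.07 gap 0.1 dy -0.2 h 3.6 F [ 1.1 -0.9 -1.4] w 0.0595
```

Request:
play_rows --steps '[{"tx":0.0011,"ty":0,"tz":0,"wx":0,"wy":0,"wz":0,"claw":0.05},{"tx":0.0011,"ty":0,"tz":0,"wx":0,"wy":0,"wz":0,"claw":0.05},{"tx":0,"ty":0,"tz":0,"wx":0,"wy":0,"wz":0,"claw":0.05}]'

```text
t: 14.85
ee_pos: [0.6134, -0.0469, 0.0461]
ee_rot: [-0.044, 0.975, 0.009, 0.219]
contact_force: [1.8, -0.1, -2.1]
gripper_width: 0.0596
```

```bash
python3 -c "
from h import *
where()"
```

```text
t 14.85 tcp [ 0.6134 -0.0469  0.0461] th 25.4 yawerr -0.02 roll -0.11 gap -0.1 dy -0.2 h 4.0 F [ 1.8 -0.1 -2.1] w 0.0596
```

Request:
play_rows --steps '[{"tx":0.0011,"ty":0,"tz":0,"wx":0,"wy":0,"wz":0,"claw":0.05},{"tx":0.0011,"ty":0,"tz":0,"wx":0,"wy":0,"wz":0,"claw":0.05},{"tx":0,"ty":0,"tz":0,"wx":0,"wy":0,"wz":0,"claw":0.05}]'

```text
t: 15.1
ee_pos: [0.6133, -0.0469, 0.0466]
ee_rot: [-0.044, 0.974, 0.009, 0.221]
contact_force: [1.9, -0.6, -2.5]
gripper_width: 0.059
```

```bash
python3 -c "
from h import *
where()"
```

```text
t 15.10 tcp [ 0.6133 -0.0469  0.0466] th 25.6 yawerr 0.01 roll -0.15 gap -0.1 dy -0.2 h 4.3 F [ 1.9 -0.6 -2.5] w 0.0590
```

Request:
play_rows --steps '[{"tx":-0.0005,"ty":0.0001,"tz":0.0008,"wx":0,"wy":0.3,"wz":0,"claw":0.05},{"tx":0,"ty":0,"tz":0.0012,"wx":0,"wy":0.2,"wz":0,"claw":0.05},{"tx":0.0005,"ty":0,"tz":0.0012,"wx":0,"wy":0,"wz":0,"claw":0.05},{"tx":0,"ty":0,"tz":0,"wx":0,"wy":0,"wz":0,"claw":0.05}]'

```text
t: 15.43
ee_pos: [0.6135, -0.0469, 0.0427]
ee_rot: [-0.044, 0.975, 0.009, 0.215]
contact_force: [3.2, 0.9, -0.7]
gripper_width: 0.059
```

```bash
python3 -c "
from h import *
where()
plan(*pose(25,.0005,.000),3)"
```

```text
t 15.43 tcp [ 0.6135 -0.0469  0.0427] th 24.9 yawerr -0.01 roll -0.13 gap -0.0 dy -0.2 h 1.1 F [ 3.2  0.9 -0.7] w 0.0590
max 0.0004 0.04
[{"tz": 0.0004, "wx": -0.04, "wy": -0.03, "wz": 0.01}, {"tz": 0.0004, "wx": -0.04, "wy": -0.03, "wz": 0.01}, {"tz": 0.0004, "wx": -0.04, "wy": -0.03, "wz": 0.01}]
```

```bash
python3 -c "
from h import *
plan(*pose(18,.0007,.0008),8)"
```

```text
max 0.001 0.86
[{"tx": 0.0003, "tz": 0.0009, "wx": -0.02, "wy": 0.86}, {"tx": 0.0003, "tz": 0.0009, "wx": -0.02, "wy": 0.86}, {"tx": 0.0002, "tz": 0.0009, "wx": -0.02, "wy": 0.86}, {"tx": 0.0002, "tz": 0.001, "wx": -0.02, "wy": 0.86}, {"tx": 0.0002, "tz": 0.001, "wx": -0.02, "wy": 0.86}, {"tx": 0.0002, "tz": 0.001, "wx": -0.02, "wy": 0.86}, {"tx": 0.0002, "tz": 0.001, "wx": -0.02, "wy": 0.86}, {"tx": 0.0002, "tz": 0.001, "wx": -0.02, "wy": 0.86}]
```

Request:
play_rows --steps '[{"tx":0.0003,"ty":0,"tz":0.0009,"wx":0,"wy":0.85,"wz":0,"claw":0.05},{"tx":0.0003,"ty":0,"tz":0.0009,"wx":0,"wy":0.85,"wz":0,"claw":0.05},{"tx":0.0002,"ty":0,"tz":0.0009,"wx":0,"wy":0.85,"wz":0,"claw":0.05},{"tx":0.0002,"ty":0,"tz":0.001,"wx":0,"wy":0.85,"wz":0,"claw":0.05},{"tx":0.0002,"ty":0,"tz":0.001,"wx":0,"wy":0.85,"wz":0,"claw":0.05},{"tx":0,"ty":0,"tz":0,"wx":0,"wy":0,"wz":0,"claw":0.05}]'

```text
t: 15.93
ee_pos: [0.614, -0.0468, 0.0369]
ee_rot: [-0.044, 0.984, 0.007, 0.175]
contact_force: [0.7, 0.8, -0.8]
gripper_width: 0.0591
```

```bash
python3 -c "
from h import *
where()
plan(*pose(18,.0007,.0008),3)
s=take('scene','sc3'); t=take('wrist','w7')
o=np.zeros((600,800,3),np.uint8); o[:600,:400]=cv2.resize(t['pixels'],None,fx=1.25,fy=1.25)[:,200:600]
o[:480,400:]=cv2.resize(s['pixels'][220:340,250:350],None,fx=4,fy=4,interpolation=cv2.INTER_CUBIC)
cv2.imwrite('pics/c4.png',o)
"
```

```text
t 15.93 tcp [ 0.614  -0.0468  0.0369] th 20.1 yawerr -0.02 roll -0.14 gap 0.1 dy -0.1 h 0.4 F [ 0.7  0.8 -0.8] w 0.0591
max 0.0007 0.71
[{"tz": 0.0007, "wx": -0.05, "wy": 0.71, "wz": 0.01}, {"tz": 0.0007, "wx": -0.05, "wy": 0.71, "wz": 0.01}, {"tz": 0.0007, "wx": -0.05, "wy": 0.71, "wz": 0.01}]
```

View pics/c4.png

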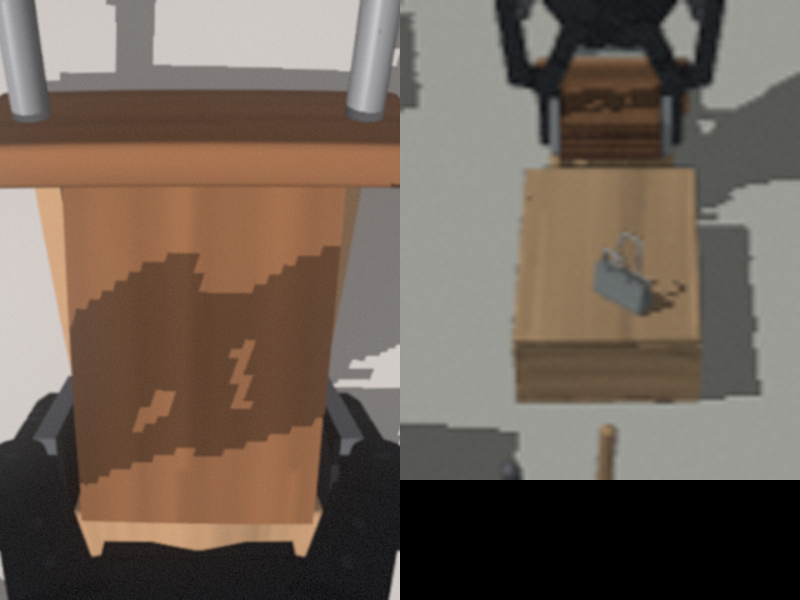

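```bash
python3 -c "
from h import *
from station import status
s=load('w7'); V=np.cross([0,0,1],U)
f=lambda L:[((x+200)/1.25,y/1.25) for x,y in L]
for n,L,z in (('side outer r190',[(37,190),(360,188)],.026),('front board posts',[(27,118),(365,118)],.028),('side outer r300',[(64,320),(341,300)],.026)):
    P=ray(s,f(L),z); print(n,np.linalg.norm(P[0]-P[1]).round(4),(1e3*(P-F)@np.c_[U,V]).round(1).tolist())
st=status.get_state(); r=R.from_quat(st['ee_rot'])
for sx,L in ((.055,[(65,190),(345,190)]),(-.0206,[(80,521),(319,523)])):
    z=(st['ee_pos']+r.apply([sx,0,-.0226]))[2]; P=ray(s,f(L),z); print('pile',(1e3*(P-F)@np.c_[U,V]).round(1).tolist())
"
```

```text
side outer r190 0.0763 [[7.9, -38.6], [7.3, 37.7]]
front board posts 0.0727 [[-9.8, -37.3], [-9.9, 35.4]]
side outer r300 0.0765 [[47.1, -37.9], [39.9, 38.3]]
pile [[2.1, -28.2], [2.0, 30.2]]
pile [[83.9, -31.6], [84.5, 31.8]]
```

Request:
play_rows --steps '[{"tx":0,"ty":-0.0003,"tz":0.0007,"wx":0,"wy":0.7,"wz":-0.3,"claw":0.05},{"tx":0,"ty":-0.0001,"tz":0.0007,"wx":0,"wy":0.6,"wz":-0.2,"claw":0.05},{"tx":0,"ty":0,"tz":0.0003,"wx":0,"wy":0.2,"wz":0,"claw":0.05},{"tx":0,"ty":0,"tz":0,"wx":0,"wy":0,"wz":0,"claw":0.05},{"tx":0,"ty":0,"tz":0,"wx":0,"wy":0,"wz":0,"claw":0.05}]'

```text
t: 16.45
ee_pos: [0.6138, -0.0471, 0.0349]
ee_rot: [-0.049, 0.986, 0.005, 0.161]
contact_force: [1.8, 0.6, -0.8]
gripper_width: 0.059
```

```bash
python3 -c "
from h import *
where()"
```

```text
t 16.45 tcp [ 0.6138 -0.0471  0.0349] th 18.5 yawerr 0.49 roll -0.29 gap -0.2 dy -1.0 h 0.2 F [ 1.8  0.6 -0.8] w 0.0590
```

Request:
play_rows --steps '[{"tx":0,"ty":0,"tz":0,"wx":0,"wy":0,"wz":0,"claw":0.061},{"tx":0,"ty":0,"tz":0,"wx":0,"wy":0,"wz":0,"claw":0.062},{"tx":0,"ty":0,"tz":0,"wx":0,"wy":0,"wz":0,"claw":0.063},{"tx":0,"ty":0,"tz":0,"wx":0,"wy":0,"wz":0,"claw":0.064},{"tx":0,"ty":0,"tz":0,"wx":0,"wy":0,"wz":0,"claw":0.066},{"tx":0,"ty":0,"tz":0,"wx":0,"wy":0,"wz":0,"claw":0.07},{"tx":0,"ty":0,"tz":0,"wx":0,"wy":0,"wz":0,"claw":0.07},{"tx":0,"ty":0,"tz":0,"wx":0,"wy":0,"wz":0,"claw":0.07},{"tx":0,"ty":0,"tz":0,"wx":0,"wy":0,"wz":0,"claw":0.07}]' --force 20

```text
t: 17.2
ee_pos: [0.6128, -0.048, 0.0348]
ee_rot: [-0.048, 0.986, 0.005, 0.16]
contact_force: [-1.0, 0.4, 0.6]
gripper_width: 0.0699
```

Request:
play_rows --steps '[{"tx":0,"ty":0,"tz":-0.01,"wx":0,"wy":0,"wz":0,"claw":0.07},{"tx":0,"ty":0,"tz":-0.015,"wx":0,"wy":0,"wz":0,"claw":0.07},{"tx":0,"ty":0,"tz":-0.02,"wx":0,"wy":0,"wz":0,"claw":0.07},{"tx":0,"ty":0,"tz":-0.025,"wx":0,"wy":1,"wz":0,"claw":0.07},{"tx":0,"ty":0,"tz":-0.02,"wx":0,"wy":2,"wz":0,"claw":0.07},{"tx":0,"ty":0,"tz":0,"wx":0,"wy":0,"wz":0,"claw":0.07},{"tx":0,"ty":0,"tz":0,"wx":0,"wy":0,"wz":0,"claw":0.07}]'

```text
t: 17.78
ee_pos: [0.5812, -0.0513, 0.1262]
ee_rot: [-0.048, 0.99, 0.004, 0.132]
contact_force: [0.4, 0.0, -0.8]
gripper_width: 0.0701
```

```bash
python3 -c "
from h import *
where()
s=take('scene','sc4'); t=take('wrist','w8')
o=np.zeros((480,800,3),np.uint8); o[:480,:480]=t['pixels'][:,80:560]
o[:384,480:]=cv2.resize(s['pixels'][225:321,265:345],None,fx=4,fy=4,interpolation=cv2.INTER_CUBIC)
cv2.imwrite('pics/c5.png',o)
"
```

```text
t 17.78 tcp [ 0.5812 -0.0513  0.1262] th 15.2 yawerr 0.31 roll -0.29 gap -32.8 dy -2.0 h 95.2 F [ 0.4  0.  -0.8] w 0.0701
```

View pics/c5.png

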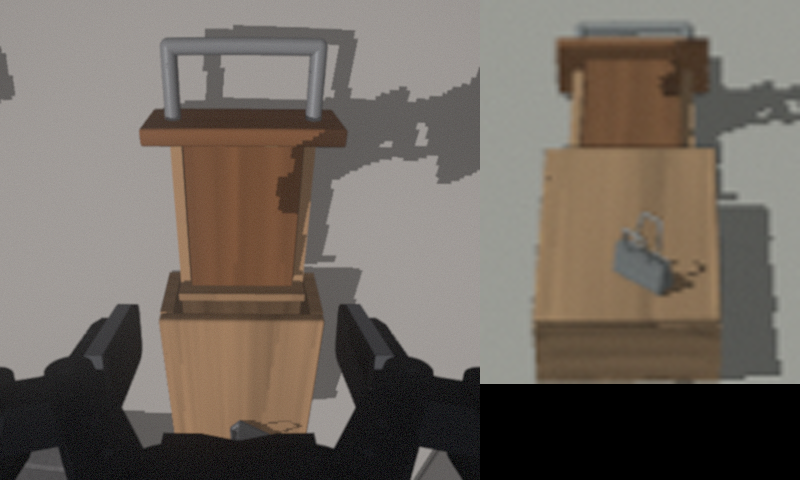

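```bash
python3 -c "
from h import *
plan(F+U*.066+[0,0,.058-.012],down(90+YAW),10)"
```

```text
max 0.0072 1.52
[{"tx": -0.0009, "ty": 0.0002, "tz": 0.0072, "wx": -0.02, "wy": 1.52, "wz": 0.03}, {"tx": -0.0011, "ty": 0.0002, "tz": 0.0072, "wx": -0.02, "wy": 1.52, "wz": 0.03}, {"tx": -0.0013, "ty": 0.0002, "tz": 0.0072, "wx": -0.02, "wy": 1.52, "wz": 0.03}, {"tx": -0.0015, "ty": 0.0002, "tz": 0.0071, "wx": -0.02, "wy": 1.52, "wz": 0.03}, {"tx": -0.0017, "ty": 0.0002, "tz": 0.0071, "wx": -0.02, "wy": 1.52, "wz": 0.03}, {"tx": -0.0019, "ty": 0.0002, "tz": 0.0071, "wx": -0.02, "wy": 1.52, "wz": 0.03}, {"tx": -0.002, "ty": 0.0002, "tz": 0.007, "wx": -0.02, "wy": 1.52, "wz": 0.03}, {"tx": -0.0022, "ty": 0.0002, "tz": 0.0069, "wx": -0.02, "wy": 1.52, "wz": 0.03}, {"tx": -0.0024, "ty": 0.0002, "tz": 0.0069, "wx": -0.02, "wy": 1.52, "wz": 0.03}, {"tx": -0.0026, "ty": 0.0002, "tz": 0.0068, "wx": -0.02, "wy": 1.52, "wz": 0.03}]
```

Request:
play_rows --steps '[{"tx":-0.001,"ty":0.0002,"tz":0.007,"wx":0,"wy":1.5,"wz":0,"claw":0},{"tx":-0.001,"ty":0.0002,"tz":0.007,"wx":0,"wy":1.5,"wz":0,"claw":0},{"tx":-0.0013,"ty":0.0002,"tz":0.007,"wx":0,"wy":1.5,"wz":0,"claw":0},{"tx":-0.0015,"ty":0.0002,"tz":0.007,"wx":0,"wy":1.5,"wz":0,"claw":0},{"tx":-0.0017,"ty":0.0002,"tz":0.007,"wx":0,"wy":1.5,"wz":0,"claw":0},{"tx":-0.002,"ty":0.0002,"tz":0.007,"wx":0,"wy":1.5,"wz":0,"claw":0},{"tx":-0.002,"ty":0.0002,"tz":0.007,"wx":0,"wy":1.5,"wz":0,"claw":0},{"tx":-0.002,"ty":0.0002,"tz":0.006,"wx":0,"wy":1.5,"wz":0,"claw":0},{"tx":0,"ty":0,"tz":0,"wx":0,"wy":1,"wz":0,"claw":0},{"tx":0,"ty":0,"tz":0,"wx":0,"wy":0,"wz":0,"claw":0}]'

```text
t: 18.72
ee_pos: [0.5968, -0.0474, 0.06]
ee_rot: [-0.047, 0.999, -0.001, 0.007]
contact_force: [-0.9, 0.7, 1.0]
gripper_width: 0.0002
```

```bash
python3 -c "
from h import *
where()
plan(F+U*.066+[0,0,.045-.012],down(90+YAW),5)"
```

```text
t 18.72 tcp [ 0.5968 -0.0474  0.06  ] th 0.8 yawerr 0.27 roll -0.15 gap -13.7 dy 0.5 h 45.6 F [-0.9  0.7  1. ] w 0.0002
max 0.003 0.15
[{"tx": -0.0024, "ty": -0.0002, "tz": 0.003, "wx": -0.03, "wy": 0.15, "wz": 0.05}, {"tx": -0.0024, "ty": -0.0002, "tz": 0.003, "wx": -0.03, "wy": 0.15, "wz": 0.05}, {"tx": -0.0024, "ty": -0.0002, "tz": 0.003, "wx": -0.03, "wy": 0.15, "wz": 0.05}, {"tx": -0.0024, "ty": -0.0002, "tz": 0.003, "wx": -0.03, "wy": 0.15, "wz": 0.05}, {"tx": -0.0024, "ty": -0.0002, "tz": 0.003, "wx": -0.03, "wy": 0.15, "wz": 0.05}]
```

Now a gentle press, first short of the surface, then 1 mm at a time with force readouts.

Request:
play_rows --steps '[{"tx":-0.003,"ty":0,"tz":0.003,"wx":0,"wy":0.2,"wz":0,"claw":0},{"tx":-0.003,"ty":0,"tz":0.003,"wx":0,"wy":0.2,"wz":0,"claw":0},{"tx":-0.003,"ty":0,"tz":0.003,"wx":0,"wy":0.2,"wz":0,"claw":0},{"tx":-0.002,"ty":0,"tz":0.003,"wx":0,"wy":0,"wz":0,"claw":0},{"tx":0,"ty":0,"tz":0,"wx":0,"wy":0,"wz":0,"claw":0}]'

```text
t: 19.13
ee_pos: [0.6079, -0.0466, 0.0464]
ee_rot: [-0.047, 0.999, -0.001, 0.001]
contact_force: [0.7, 0.1, -0.4]
gripper_width: -0.0
```

Request:
play_rows --steps '[{"tx":0,"ty":0,"tz":0.0012,"wx":0,"wy":0,"wz":0,"claw":0},{"tx":0,"ty":0,"tz":0.0012,"wx":0,"wy":0,"wz":0,"claw":0}]'

```text
t: 19.3
ee_pos: [0.6081, -0.0468, 0.0442]
ee_rot: [-0.047, 0.999, -0.001, 0.002]
contact_force: [-1.2, 1.1, 6.2]
gripper_width: 0.0004
```

Request:
play_rows --steps '[{"tx":0,"ty":0,"tz":0.0012,"wx":0,"wy":0,"wz":0,"claw":0},{"tx":0,"ty":0,"tz":0.0012,"wx":0,"wy":0,"wz":0,"claw":0}]'

```text
t: 19.47
ee_pos: [0.6098, -0.0466, 0.0441]
ee_rot: [-0.047, 0.999, -0.001, 0.004]
contact_force: [-1.7, 0.9, 7.7]
gripper_width: 0.0001
```

Contact came at a surface height of 36 mm, which is exactly flat at the rear. I'll lift off and check the front end too.

Request:
play_rows --steps '[{"tx":0,"ty":0,"tz":-0.006,"wx":0,"wy":0,"wz":0,"claw":0},{"tx":0.01,"ty":0,"tz":-0.004,"wx":0,"wy":0,"wz":0,"claw":0},{"tx":0.014,"ty":0,"tz":0,"wx":0,"wy":0,"wz":0,"claw":0},{"tx":0.012,"ty":0,"tz":0,"wx":0,"wy":0,"wz":0,"claw":0},{"tx":0,"ty":0,"tz":0,"wx":0,"wy":0,"wz":0,"claw":0},{"tx":0,"ty":0,"tz":0.004,"wx":0,"wy":0,"wz":0,"claw":0},{"tx":0,"ty":0,"tz":0.003,"wx":0,"wy":0,"wz":0,"claw":0}]'

```text
t: 20.05
ee_pos: [0.5748, -0.0502, 0.051]
ee_rot: [-0.047, 0.999, -0.001, 0.007]
contact_force: [0.3, -0.0, -0.3]
gripper_width: 0.0003
```

Request:
play_rows --steps '[{"tx":0,"ty":0,"tz":0.0012,"wx":0,"wy":0,"wz":0,"claw":0},{"tx":0,"ty":0,"tz":0.0012,"wx":0,"wy":0,"wz":0,"claw":0},{"tx":0,"ty":0,"tz":0.0012,"wx":0,"wy":0,"wz":0,"claw":0}]'

```text
t: 20.3
ee_pos: [0.576, -0.0499, 0.0464]
ee_rot: [-0.047, 0.999, -0.001, 0.007]
contact_force: [-0.1, 0.3, 0.2]
gripper_width: 0.0
```

```bash
python3 -c "
from h import *
where()"
```

```text
t 20.30 tcp [ 0.576  -0.0499  0.0464] th 0.8 yawerr 0.24 roll -0.14 gap -34.7 dy -0.1 h 32.1 F [-0.1  0.3  0.2] w 0.0000
```

Request:
play_rows --steps '[{"tx":0,"ty":0,"tz":0.0012,"wx":0,"wy":0,"wz":0,"claw":0},{"tx":0,"ty":0,"tz":0.0012,"wx":0,"wy":0,"wz":0,"claw":0},{"tx":0,"ty":0,"tz":0.001,"wx":0,"wy":0,"wz":0,"claw":0}]'

```text
t: 20.55
ee_pos: [0.5781, -0.0497, 0.0441]
ee_rot: [-0.047, 0.999, -0.001, 0.009]
contact_force: [-1.6, 0.4, 11.1]
gripper_width: 0.0003
```

Request:
play_rows --steps '[{"tx":0,"ty":0,"tz":-0.01,"wx":0,"wy":0,"wz":0,"claw":0},{"tx":0,"ty":0,"tz":-0.025,"wx":0,"wy":0,"wz":0,"claw":0},{"tx":0,"ty":0,"tz":-0.03,"wx":0,"wy":0,"wz":0,"claw":0},{"tx":0,"ty":0,"tz":-0.02,"wx":0,"wy":0,"wz":0,"claw":0},{"tx":0,"ty":0,"tz":0,"wx":0,"wy":0,"wz":0,"claw":0}]'

```text
t: 20.97
ee_pos: [0.5759, -0.0496, 0.1324]
ee_rot: [-0.047, 0.999, -0.001, 0.007]
contact_force: [1.4, 0.4, -0.3]
gripper_width: -0.0004
```

```bash
python3 -c "
from h import *
where()
plan(F-U*.095+[0,0,.13-.012],down(90+YAW),12)"
```

```text
t 20.97 tcp [ 0.5759 -0.0496  0.1324] th 0.8 yawerr 0.26 roll -0.17 gap -34.7 dy 0.2 h 118.1 F [ 1.4  0.4 -0.3] w -0.0004
max 0.0107 0.06
[{"tx": 0.0107, "wx": -0.01, "wy": 0.06, "wz": 0.02}, {"tx": 0.0107, "wx": -0.01, "wy": 0.06, "wz": 0.02}, {"tx": 0.0107, "wx": -0.01, "wy": 0.06, "wz": 0.02}, {"tx": 0.0107, "wx": -0.01, "wy": 0.06, "wz": 0.02}, {"tx": 0.0107, "wx": -0.01, "wy": 0.06, "wz": 0.02}, {"tx": 0.0107, "wx": -0.01, "wy": 0.06, "wz": 0.02}, {"tx": 0.0107, "wx": -0.01, "wy": 0.06, "wz": 0.02}, {"tx": 0.0107, "wx": -0.01, "wy": 0.06, "wz": 0.02}, {"tx": 0.0107, "tz": 0.0002, "wx": -0.01, "wy": 0.06, "wz": 0.02}, {"tx": 0.0107, "tz": 0.0002, "wx": -0.01, "wy": 0.06, "wz": 0.02}]
[{"tx": 0.0107, "tz": 0.0002, "wx": -0.01, "wy": 0.06, "wz": 0.02}, {"tx": 0.0107, "tz": 0.0002, "wx": -0.01, "wy": 0.06, "wz": 0.02}]
```

Request:
play_rows --steps '[{"tx":0.0107,"ty":0,"tz":0,"wx":0,"wy":0.1,"wz":0,"claw":0},{"tx":0.0107,"ty":0,"tz":0,"wx":0,"wy":0.1,"wz":0,"claw":0},{"tx":0.0107,"ty":0,"tz":0,"wx":0,"wy":0.1,"wz":0,"claw":0},{"tx":0.0107,"ty":0,"tz":0,"wx":0,"wy":0.1,"wz":0,"claw":0},{"tx":0.0107,"ty":0,"tz":0,"wx":0,"wy":0.1,"wz":0,"claw":0},{"tx":0.0107,"ty":0,"tz":0,"wx":0,"wy":0.1,"wz":0,"claw":0},{"tx":0.0107,"ty":0,"tz":0,"wx":0,"wy":0,"wz":0,"claw":0},{"tx":0.0107,"ty":0,"tz":0,"wx":0,"wy":0,"wz":0,"claw":0},{"tx":0.0107,"ty":0,"tz":0,"wx":0,"wy":0,"wz":0,"claw":0},{"tx":0.0107,"ty":0,"tz":0,"wx":0,"wy":0,"wz":0,"claw":0}]'

```text
t: 21.8
ee_pos: [0.4615, -0.0602, 0.1296]
ee_rot: [-0.047, 0.999, -0.002, -0.0]
contact_force: [0.0, 0.7, 0.4]
gripper_width: 0.0002
```

Request:
play_rows --steps '[{"tx":0,"ty":0,"tz":0,"wx":0,"wy":0,"wz":0,"claw":0},{"tx":0,"ty":0,"tz":0,"wx":0,"wy":0,"wz":0,"claw":0}]'

```text
t: 21.97
ee_pos: [0.4586, -0.0605, 0.1287]
ee_rot: [-0.047, 0.999, -0.001, -0.001]
contact_force: [-0.1, 0.5, 0.3]
gripper_width: -0.0
```

```bash
python3 -c "
from h import *
where()
plan(F-U*.082+[0,0,.019-.012],down(90+YAW),8)"
```

```text
t 21.97 tcp [ 0.4586 -0.0605  0.1287] th -0.2 yawerr 0.24 roll -0.12 gap -152.2 dy -0.1 h 115.5 F [-0.1  0.5  0.3] w -0.0000
max 0.0137 0.03
[{"tx": -0.0004, "tz": 0.0137, "wx": -0.01, "wy": -0.02, "wz": 0.03}, {"tx": -0.0004, "tz": 0.0137, "wx": -0.01, "wy": -0.02, "wz": 0.03}, {"tx": -0.0004, "tz": 0.0137, "wx": -0.01, "wy": -0.02, "wz": 0.03}, {"tx": -0.0004, "tz": 0.0137, "wx": -0.01, "wy": -0.02, "wz": 0.03}, {"tx": -0.0004, "tz": 0.0137, "wx": -0.01, "wy": -0.02, "wz": 0.03}, {"tx": -0.0004, "tz": 0.0137, "wx": -0.01, "wy": -0.02, "wz": 0.03}, {"tx": -0.0004, "tz": 0.0137, "wx": -0.01, "wy": -0.02, "wz": 0.03}, {"tx": -0.0004, "tz": 0.0137, "wx": -0.01, "wy": -0.02, "wz": 0.03}]
```

Request:
play_rows --steps '[{"tx":0,"ty":0,"tz":0.014,"wx":0,"wy":0,"wz":0,"claw":0},{"tx":0,"ty":0,"tz":0.014,"wx":0,"wy":0,"wz":0,"claw":0},{"tx":0,"ty":0,"tz":0.014,"wx":0,"wy":0,"wz":0,"claw":0},{"tx":0,"ty":0,"tz":0.014,"wx":0,"wy":0,"wz":0,"claw":0},{"tx":0,"ty":0,"tz":0.014,"wx":0,"wy":0,"wz":0,"claw":0},{"tx":0,"ty":0,"tz":0.014,"wx":0,"wy":0,"wz":0,"claw":0},{"tx":0,"ty":0,"tz":0.014,"wx":0,"wy":0,"wz":0,"claw":0},{"tx":0,"ty":0,"tz":0,"wx":0,"wy":0,"wz":0,"claw":0},{"tx":0,"ty":0,"tz":0,"wx":0,"wy":0,"wz":0,"claw":0}]'

```text
t: 22.72
ee_pos: [0.463, -0.06, 0.0263]
ee_rot: [-0.048, 0.999, -0.002, 0.0]
contact_force: [0.2, -0.5, 0.3]
gripper_width: 0.0001
```

```bash
python3 -c "
from h import *
where()
plan(F-U*.058+[0,0,.019-.012],down(90+YAW),4)"
```

```text
t 22.72 tcp [ 0.463  -0.06    0.0263] th 0.0 yawerr 0.34 roll -0.18 gap -147.8 dy -0.1 h 12.9 F [ 0.2 -0.5  0.3] w 0.0001
max 0.0056 0.08
[{"tx": -0.0056, "tz": 0.0018, "wx": -0.04, "wz": 0.08}, {"tx": -0.0056, "tz": 0.0018, "wx": -0.04, "wz": 0.08}, {"tx": -0.0056, "tz": 0.0018, "wx": -0.04, "wz": 0.08}, {"tx": -0.0056, "tz": 0.0018, "wx": -0.04, "wz": 0.08}]
```

Request:
play_rows --steps '[{"tx":-0.0055,"ty":0,"tz":0.002,"wx":0,"wy":0,"wz":0.1,"claw":0},{"tx":-0.0055,"ty":0,"tz":0.002,"wx":0,"wy":0,"wz":0.1,"claw":0},{"tx":-0.0055,"ty":0,"tz":0.002,"wx":0,"wy":0,"wz":0.1,"claw":0},{"tx":-0.005,"ty":0,"tz":0.001,"wx":0,"wy":0,"wz":0,"claw":0},{"tx":-0.005,"ty":0,"tz":0,"wx":0,"wy":0,"wz":0,"claw":0},{"tx":-0.005,"ty":0,"tz":0,"wx":0,"wy":0,"wz":0,"claw":0},{"tx":-0.005,"ty":0,"tz":0,"wx":0,"wy":0,"wz":0,"claw":0},{"tx":-0.005,"ty":0,"tz":0,"wx":0,"wy":0,"wz":0,"claw":0}]'

```text
t: 23.38
ee_pos: [0.5097, -0.0558, 0.0212]
ee_rot: [-0.045, 0.999, -0.001, 0.001]
contact_force: [-2.2, 0.2, 0.2]
gripper_width: 0.0002
```

```bash
python3 -c "
from h import *
where()"
```

```text
t 23.38 tcp [ 0.5097 -0.0558  0.0212] th 0.1 yawerr 0.01 roll -0.17 gap -100.9 dy 0.3 h 7.6 F [-2.2  0.2  0.2] w 0.0002
```

Request:
play_rows --steps '[{"tx":-0.006,"ty":0,"tz":0,"wx":0,"wy":0,"wz":0,"claw":0},{"tx":-0.006,"ty":0,"tz":0,"wx":0,"wy":0,"wz":0,"claw":0},{"tx":-0.006,"ty":0,"tz":0,"wx":0,"wy":0,"wz":0,"claw":0},{"tx":-0.006,"ty":0,"tz":0,"wx":0,"wy":0,"wz":0,"claw":0},{"tx":-0.006,"ty":0,"tz":0,"wx":0,"wy":0,"wz":0,"claw":0},{"tx":-0.006,"ty":0,"tz":0,"wx":0,"wy":0,"wz":0,"claw":0},{"tx":-0.006,"ty":0,"tz":0,"wx":0,"wy":0,"wz":0,"claw":0},{"tx":-0.006,"ty":0,"tz":0,"wx":0,"wy":0,"wz":0,"claw":0},{"tx":-0.006,"ty":0,"tz":0,"wx":0,"wy":0,"wz":0,"claw":0}]'

```text
t: 24.13
ee_pos: [0.5691, -0.0503, 0.0212]
ee_rot: [-0.045, 0.999, -0.001, 0.001]
contact_force: [-1.9, 0.4, -0.4]
gripper_width: 0.0001
```

```bash
python3 -c "
from h import *
where()"
```

```text
t 24.13 tcp [ 0.5691 -0.0503  0.0212] th 0.1 yawerr 0.03 roll -0.16 gap -41.3 dy 0.4 h 7.7 F [-1.9  0.4 -0.4] w 0.0001
```

Request:
play_rows --steps '[{"tx":-0.004,"ty":0,"tz":0,"wx":0,"wy":0,"wz":0,"claw":0},{"tx":-0.004,"ty":0,"tz":0,"wx":0,"wy":0,"wz":0,"claw":0},{"tx":-0.003,"ty":0,"tz":0,"wx":0,"wy":0,"wz":0,"claw":0},{"tx":-0.003,"ty":0,"tz":0,"wx":0,"wy":0,"wz":0,"claw":0},{"tx":-0.002,"ty":0,"tz":0,"wx":0,"wy":0,"wz":0,"claw":0}]'

```text
t: 24.55
ee_pos: [0.5878, -0.0486, 0.0212]
ee_rot: [-0.045, 0.999, -0.001, 0.001]
contact_force: [-1.6, -0.3, 0.4]
gripper_width: 0.0001
```

Request:
play_rows --steps '[{"tx":-0.002,"ty":0,"tz":0,"wx":0,"wy":0,"wz":0,"claw":0},{"tx":-0.002,"ty":0,"tz":0,"wx":0,"wy":0,"wz":0,"claw":0},{"tx":-0.002,"ty":0,"tz":0,"wx":0,"wy":0,"wz":0,"claw":0}]'

```text
t: 24.8
ee_pos: [0.5899, -0.0484, 0.0206]
ee_rot: [-0.045, 0.999, -0.001, -0.004]
contact_force: [-11.3, -0.7, 8.7]
gripper_width: 0.0002
```

Request:
play_rows --steps '[{"tx":-0.002,"ty":0,"tz":0,"wx":0,"wy":0,"wz":0,"claw":0},{"tx":-0.002,"ty":0,"tz":0,"wx":0,"wy":0,"wz":0,"claw":0}]'

```text
t: 24.97
ee_pos: [0.5898, -0.0486, 0.0202]
ee_rot: [-0.044, 0.999, -0.0, -0.008]
contact_force: [-10.0, 0.8, 7.3]
gripper_width: -0.0
```

The drawer hit its stop where predicted (TCP x = 0.590, about 10 N). I'll back off, go up and check.

Request:
play_rows --steps '[{"tx":0.006,"ty":0,"tz":0,"wx":0,"wy":0,"wz":0,"claw":0},{"tx":0.012,"ty":0,"tz":0,"wx":0,"wy":0,"wz":0,"claw":0},{"tx":0.02,"ty":0,"tz":0,"wx":0,"wy":0,"wz":0,"claw":0},{"tx":0.02,"ty":0,"tz":-0.015,"wx":0,"wy":0,"wz":0,"claw":0},{"tx":0,"ty":0,"tz":-0.03,"wx":0,"wy":0,"wz":0,"claw":0},{"tx":0,"ty":0,"tz":-0.03,"wx":0,"wy":0,"wz":0,"claw":0},{"tx":0,"ty":0,"tz":-0.03,"wx":0,"wy":0,"wz":0,"claw":0},{"tx":0,"ty":0,"tz":-0.02,"wx":0,"wy":0,"wz":0,"claw":0},{"tx":0,"ty":0,"tz":0,"wx":0,"wy":0,"wz":0,"claw":0},{"tx":0,"ty":0,"tz":0,"wx":0,"wy":0,"wz":0,"claw":0}]'

```text
t: 25.8
ee_pos: [0.5299, -0.054, 0.1512]
ee_rot: [-0.044, 0.999, -0.0, -0.005]
contact_force: [-0.6, 0.1, -0.6]
gripper_width: -0.0
```

```bash
python3 -c "
from h import *
where()
s=take('scene','sc5'); t=take('wrist','w9')
o=np.zeros((480,800,3),np.uint8); o[:,:480]=t['pixels'][:,80:560]
o[:280,480:]=cv2.resize(s['pixels'][190:330,300:460],None,fx=2,fy=2)
o[280:480,480:]=cv2.resize(s['pixels'][230:330,250:410],None,fx=2,fy=2)
cv2.imwrite('pics/c6.png',o)
"
```

```text
t 25.80 tcp [ 0.5299 -0.054   0.1512] th -0.6 yawerr -0.11 roll 0.01 gap -80.4 dy 0.4 h 138.6 F [-0.6  0.1 -0.6] w -0.0000
```

View pics/c6.png

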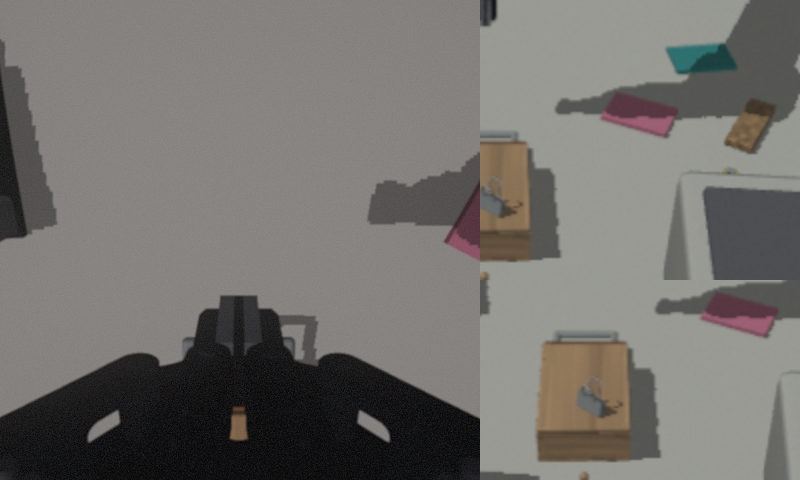

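The drawer is shut with its bar just ahead of the case, the binder clip is still on top, the cork is empty and the decoys haven't moved. The gripper is clear, so I'm handing in.

```bash
python3 -c "
from station import env
print(env.close_job())"
```

```text
the job is handed in; nothing more can be done
None
```

The job is done and handed in at about 26 s of the 67 s allowed. I pulled the drawer 94 mm to its stop and lifted all four panels from the cork in one grip. They went in at a 25° tilt with the low end against the front wall. I lowered the pile to about 18°, let go, and pushed the drawer shut.

**Last checks:**
- **Pile flat:** with the drawer still open, presses of about 8–11 N at the rear and at the front middle both met the pile top at 36 mm, which is the height of four panels lying flat.
- **Drawer shut:** it stopped where predicted at about 10 N, 105 mm in from its stop.
- **Surroundings:** the last pictures show the cork block empty, and the binder clip and the look-alikes in view where they were. I did not take a last close look at the stapler, cartridge and tape, but the arm never went near them at working height.

**Disagreement:** the overhead camera read about 3 mm short in x compared with the arm's own position. I used the arm's contact positions instead, and these matched at the front wall and at the shut stop.

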